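Sort the full canister from the empty one by feel

ROBOT

A 6-joint arm with a two-finger parallel gripper is mounted at the origin on the work surface. World frame = base frame: x ahead of the robot, y to its left, z up, the work surface at z = 0. Lengths are in m, angles in degrees, forces in N, time in s.
With the tool pointing down it reaches from about 0.25 to 0.725 m from the base axis. Payload 9.7 kg.
Tool frame: the origin (TCP) lies on the centre line of the jaws, within the pads' length; the fingertips stand 19 mm ahead of it and the grasp point (between the pads) is the TCP (bot.tcp_to_tips is the z of the fingertips in the tool frame, in m); z points along the fingers, y is the line along which they close (so a half turn about z gives the same grasp; the last joint's range is limited). The gripper opens to 85 mm and grips with 20 to 120 N. Pads are 22 mm wide; open, the fingers measure 114 mm over their backs; the gripper's body (76 mm by 85 mm) begins 54 mm behind the grasp point. The pads swing forward as they close: fully open they stand 13 mm farther back than shut.
Start: joints at [74.714, 4.979, 10.078, 95.1, 0, 90], TCP at [0.145, 0.531, 0.214] pointing down, gripper open.
Joint ranges: [-179.16, 179.16], [-48.56, 103.87], [-65.8, 70.77], [-126.05, 130.52], [-82.76, 87.17], [-180, 180]. Speed limits (degrees/s): [127.2, 127.2, 147.25, 180, 180, 180].

INTERFACE

Orientations are given as [roll, pitch, yaw] about the fixed x, y, z axes, in that order (R = Rz(yaw) Ry(pitch) Rx(roll)).
In Python, from workcell import bot gives the robot as it stands. The module is installed in compiled form; this text tells all that it offers.
- The arm moves only by the tool play_rows, never from a script. Its argument "increments" is a list of rows, each an object with "slide": the shift along the tool's x, y, z in mm, a list of three; "angular": the turn, a rotation vector about the tool's x, y, z in degrees, a list of three; "claw": the opening, from -1 (shut) to 1 (fully open). In form: [{"slide": [x, y, z], "angular": [rx, ry, rz], "claw": claw}, ...]. A call has 1 to 8 rows; each row shifts and turns the commanded pose from where the row before left it, along the tool's axes as they then stand; what a row does not reach is not made up. A row lasts 1/10 s, in which the tool goes at most 50 mm and 8.59 degrees, less where a joint would pass 70% of its speed; a pose out of reach is approached as far as the arm can. A call is refused whole if a number of a shift passes 50 or a number of a turn 8.59, either way. A call with a gripper value outside its range is refused whole. The fingers move at their own pace and stop on an object; "squeeze" is the grip in N (left out, the last holds). Time passes only in rows, so rows that do not move let the fingers close. It gives the time, the measured TCP pose, the force, the opening and the grip force at its end, in the units of the state.
- bot.get_obs(): the state, without advancing time (a new reading comes with each control period).
- bot.camera(name): name is "scene" or "top"; returns the picture (384x512x3 uint8, red, green, blue); there is no depth.
- bot.camera_info(name): a dict with "fovy" (degrees; the focal length in pixels is half the picture's height over the tangent of half this angle, whatever the lens; pixels are square), "cx", "cy" (the principal point, pixels), "k1" (the pictures are not rectified: a ray, as slopes to the right and down, at radius r is drawn at 1 + k1 r^2 times it, then the intrinsics apply), "R" (3x3) and "t" (3): a world point X has camera coordinates R X + t. Camera axes: x right, y down, z forward; pixel columns grow to the right and rows downward; lengths in m; the calibration is good to about 2 mm. A picture is of the moment at which its call begins. camera_info takes no time and is no camera call.
- bot.job_done(): hands the job in; it is judged then, once.
The state is a dict: "time": time; "q": joint angles; "qd": joint speeds; "joint_efforts": joint torques, N m; "ee_pos": TCP position; "tcp_rot": TCP orientation; "wrist_force": force on the tool from outside, world axes, zero at the start; "torque": the same for the moment, N m; "opening": finger opening in m; "grasp_force": force on a finger pad.
Only numpy, scipy, OpenCV 4.12 (cv2) and the standard library are available. Lean on these libraries where they do the work, as an engineer would, in place of code of your own. Each camera call takes 0.05 s, during which the arm holds its last target. There are 200 camera calls.

TASK

Two canisters on the marble shelf look alike, but one is full and heavy and the other is empty and light: lift one just clear of the shelf (keep both low, never more than about 5 cm up) and feel by its weight which it is. Stand the full one on the shelf inside the three-sided steel rail bay, about midway between the side bars, and push it gently back until its cross rail gives and pushes back firmly; hold it so for about a second and let go, so that it is left touching the rail. Lower the empty one softly into the middle of the round steel tray, without dropping either, keep both upright, and leave everything else where it stands.

Things in the scene. Friction and masses are not known exactly. Their poses are not given: they have to be found in the camera images.
- canister_a_centre (a point): one of two closed aluminium canisters that look alike: upright cylinder 64 mm in diameter, 90 mm tall in all (body and lid 82 mm, then a round press button 24 mm wide, 8 mm high). This point is on its axis, 45 mm above its underside. Grip it across its diameter from above. One weighs 0.42 to 0.54 kg (full), the other 0.13 to 0.16 kg (empty); only the load when lifted tells which
- canister_b_centre (a point): one of two closed aluminium canisters that look alike: upright cylinder 64 mm in diameter, 90 mm tall in all (body and lid 82 mm, then a round press button 24 mm wide, 8 mm high). This point is on its axis, 45 mm above its underside. Grip it across its diameter from above. One weighs 0.42 to 0.54 kg (full), the other 0.13 to 0.16 kg (empty); only the load when lifted tells which
- canister_a: the body of the canister at point canister_a_centre; origin at the centre of its underside
- canister_b: the body of the canister at point canister_b_centre; origin at the centre of its underside
- bay: fixed steel rail bay on the shelf, open at its own -x side, no floor. Side bars, 20 mm high, from x = -70 to 20 mm at y = -78 and +78 mm. Between them stands the cross rail, along y, up to 52 mm high, clamped at a place that differs each time and is not measured: its front face is at x = -25 to 0 mm. The face yields 3 mm on springs (1.5 N/mm), then is rigid. Push along +x, under 20 N
- bay_limits (a point): point at shelf level on the bay's middle line, at its x = -32 mm: the axis of a canister that just touches the cross rail is 0 to 25 mm in front (-x) of this point; axes as the bay's
- tray: fixed round steel tray on the shelf, 152 mm wide, rim 10 mm high, inner floor 138 mm wide and 3 mm above the shelf; origin at the centre of its underside, on the shelf's surface
- shelf: fixed marble-effect slab 460 x 1060 mm, 12 mm thick, lying on the work surface, so its top is at z = 12 mm; origin at the centre of its underside
- mate_cup: bystander: dark wooden glass-lined mate cup, 76 mm wide, 85 mm tall, no handle; origin at the centre of its underside
- saucers: bystander: stack of four white ceramic saucers, 124 mm wide, 36 mm tall; origin at the centre of its underside
- brush: bystander: slim bamboo bombilla brush lying along its x axis, 160 mm long, 14 mm high; origin under it near its middle
- jar: bystander: closed glass jar, 66 mm wide, 100 mm tall; origin at the centre of its underside
- mug: bystander: white mug, 76 mm wide, 85 mm tall, handle at its +y; origin at the centre of its underside
- spoon: bystander: flat-lying spoon with a wooden handle, 140 mm long along its x axis; origin under it
Mind the look-alikes: they are no part of the job. Leave any blue or yellow look-alike of the canister_b alone. Leave any pink look-alike of the canister_a alone.

How it is judged (in metres and radians):
On the way, in this order (a step that is already met when the one before it is completed fails the run):
1. a canister is lifted clear of the shelf to feel its weight (((height (world z) of canister_a_centre above 0.061 m and contact force between canister_a and shelf below 0.1 N) or (height (world z) of canister_b_centre above 0.061 m and contact force between canister_b and shelf below 0.1 N))), for 0.2 s.
2. a canister standing on the shelf in the bay (or within 4 mm of standing) is pressed against the rail with 2 to 20 N for 0.3 s (((contact force between canister_a and bay between 2 and 20 N and height (world z) of canister_a_centre below 0.061 m and y of canister_a_centre in the frame of bay between -0.035 and 0.035 m) or (contact force between canister_b and bay between 2 and 20 N and height (world z) of canister_b_centre below 0.061 m and y of canister_b_centre in the frame of bay between -0.035 and 0.035 m))), for 0.3 s.
At the end, for the whole second after the job is handed in: Full canister upright, still and released on the shelf in the bay, touching the cross rail (over 0.1 N), axis within 35 mm of midway between the side bars; empty one upright and still in the tray, axis within 38 mm of its centre. Judged by the weight that shelf and tray carry ((((contact force between canister_a and bay above 0.1 N and y of canister_a_centre in the frame of bay between -0.035 and 0.035 m and (angle between canister_a_centre's own z axis and vertical below 0.08 rad and linear speed of canister_a below 0.02 m/s) and contact force between canister_a and shelf above 3.2 N and height (world z) of canister_a_centre below 0.059 m) and (horizontal distance between canister_b_centre and tray below 0.038 m and (angle between canister_b_centre's own z axis and vertical below 0.08 rad and linear speed of canister_b below 0.02 m/s) and height (world z) of canister_b_centre below 0.062 m and contact force between canister_b and tray between 0.7 and 2.4 N)) or ((contact force between canister_b and bay above 0.1 N and y of canister_b_centre in the frame of bay between -0.035 and 0.035 m and (angle between canister_b_centre's own z axis and vertical below 0.08 rad and linear speed of canister_b below 0.02 m/s) and contact force between canister_b and shelf above 3.2 N and height (world z) of canister_b_centre below 0.059 m) and (horizontal distance between canister_a_centre and tray below 0.038 m and (angle between canister_a_centre's own z axis and vertical below 0.08 rad and linear speed of canister_a below 0.02 m/s) and height (world z) of canister_a_centre below 0.062 m and contact force between canister_a and tray between 0.7 and 2.4 N)))).
It fails at once if a canister raised more than 80 mm (height (world z) of any of canister_a_centre, canister_b_centre above 0.137 m).
It fails at once if a canister pressed or knocked against the bay with more than 20 N (contact force between any of canister_a, canister_b and bay above 20 N).
It fails at once if a canister let fall (faster than 0.4 m/s while not held, a drop of about 8 mm) ((linear speed of canister_a above 0.4 m/s and contact force between canister_a and the fingers below 0.1 N) or (linear speed of canister_b above 0.4 m/s and contact force between canister_b and the fingers below 0.1 N)).
It fails at once if a canister tipped by more than 0.35 rad (angle between any of canister_a_centre, canister_b_centre's own z axis and vertical above 0.35 rad).
It fails at once if a bystander moved by more than 20 mm (distance of any of mate_cup, saucers, brush, jar, mug, spoon from where it was at the start of the episode above 0.02 m).
It also fails if it takes over 61 s, if anything falls off the work surface, if the arm or the gripper's body presses on something with over 40 N, if the wrist force passes 120 N, or if a joint passes its speed limit or range.

## Working session

There is one attempt and no reset: what is moved stays moved. The work goes in short steps, Python scripts to look and compute and a tool call to move; the robot and the scene stay as the last step left them, time stands still between calls to the robot, and variables do not carry over. Pictures are saved under pics/ and viewed, at most 10 in all, crops included, and the job is handed in when it is done.

Besides the shell and the picture viewer there is one more tool, called after ">>>" as a command line: name --argument value ..., lists and objects as JSON in quotes. play_rows: Moves the arm, as the interface text tells. Its arguments: {"type":"object","properties":{"increments":{"type":"array"},"squeeze":{"type":"number"}},"required":["increments"]}

```bash
mkdir -p pics; python3 - <<'E'
from workcell import bot
import cv2
for n in("scene","top"):
    im=bot.camera(n); cv2.imwrite(f"pics/{n}0.png",cv2.cvtColor(im,cv2.COLOR_RGB2BGR)); print(n,bot.camera_info(n))
o=bot.get_obs(); print(o)
E
```

```text
scene {'fovy': 47.46984097807433, 'cx': 258.1415058570362, 'cy': 194.5147345405617, 'k1': -0.1566403639575757, 'R': array([[-0.2220387 ,  0.97498669,  0.00998861],
       [ 0.78453652,  0.18473073, -0.59192652],
       [-0.57896568, -0.12359417, -0.80593004]]), 't': array([ 0.11487603, -0.38079406,  1.59502032])}
top {'fovy': 47.80881772126598, 'cx': 254.19845652312284, 'cy': 194.5229177773772, 'k1': 0.0522484519817036, 'R': array([[-0.02386561, -0.99887914, -0.04087654],
       [-0.99465419,  0.02783399, -0.09943999],
       [ 0.10046629,  0.03828483, -0.9942036 ]]), 't': array([0.02991374, 0.54086818, 1.00951013])}
{'time': 0.1, 'q': array([7.47152529e+01, 5.00703142e+00, 1.00380517e+01, 9.50988232e+01,
       1.44242866e-04, 8.99973037e+01]), 'qd': array([ 0.16551212, -0.14539043,  0.173862  , -0.05646356,  0.11587164,
        0.06422725]), 'joint_efforts': array([ 7.00248202e-04, -5.21559906e+01,  4.65655947e+01,  1.60429295e-02,
        1.37697700e-05,  1.68946082e-05]), 'ee_pos': array([0.14492835, 0.53032635, 0.21375433]), 'tcp_rot': array([-1.79932197e+02, -1.47433563e-04,  1.64717949e+02]), 'wrist_force': array([-0.58909308,  1.31156097,  1.05330561]), 'torque': array([-0.02954136,  0.02633841,  0.0124801 ]), 'grasp_force': 0.0, 'opening': 0.08540194506427806}
```

View pics/top0.png

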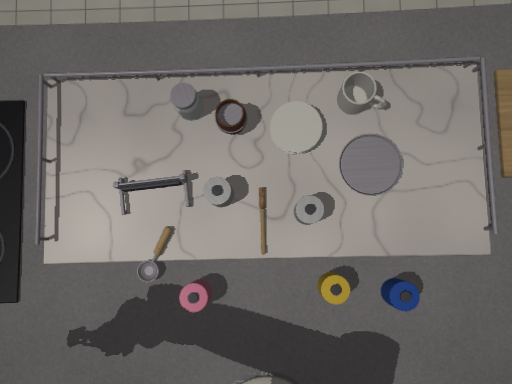

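View pics/scene0.png

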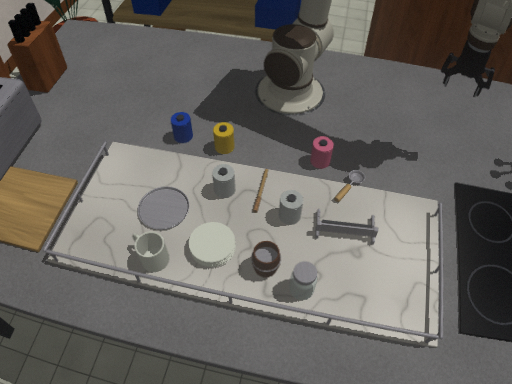

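The top view shows two silver-grey canisters, at (217,191) and (310,209). The look-alikes are pink (194,297), yellow (335,290) and blue (404,296), all off the shelf, so I leave them alone. The rail bay is at (153,190) and the tray at (370,165). In the scene view the silver pair is at (291,207) and (224,181). I'll confirm this with one enlarged crop.

```bash
cat > h.py <<'E'
import numpy as np,cv2
from workcell import bot
def cal(n):
    c=bot.camera_info(n); f=192/np.tan(np.radians(c['fovy']/2))
    return c,f
def px2w(n,u,v,z):
    c,f=cal(n); d=np.array([(u-c['cx'])/f,(v-c['cy'])/f]); s=d.copy()
    for _ in range(30): s=d/(1+c['k1']*(s@s))
    R,t=np.array(c['R']),np.array(c['t']); o=-R.T@t; r=R.T@np.r_[s,1]
    return o+r*(z-o[2])/r[2]
def w2px(n,X):
    c,f=cal(n); p=c['R']@np.array(X)+c['t']; s=p[:2]/p[2]; s=s*(1+c['k1']*(s@s))
    return s*f+[c['cx'],c['cy']]
E
python3 - <<'E'
import cv2
a=cv2.imread('pics/top0.png'); s=a[145:245,105:345]
s=cv2.resize(s[:, :],None,fx=3.33,fy=3.33,interpolation=cv2.INTER_CUBIC)
b=cv2.imread('pics/scene0.png')[150:250,190:390]; b=cv2.resize(b,(500,250),interpolation=cv2.INTER_CUBIC)
b=cv2.copyMakeBorder(b,0,0,0,s.shape[1]-500,0)
cv2.imwrite('pics/crop0.png',cv2.vconcat([s,b])); print(s.shape)
E
```

```text
(333, 799, 3)
```

View pics/crop0.png

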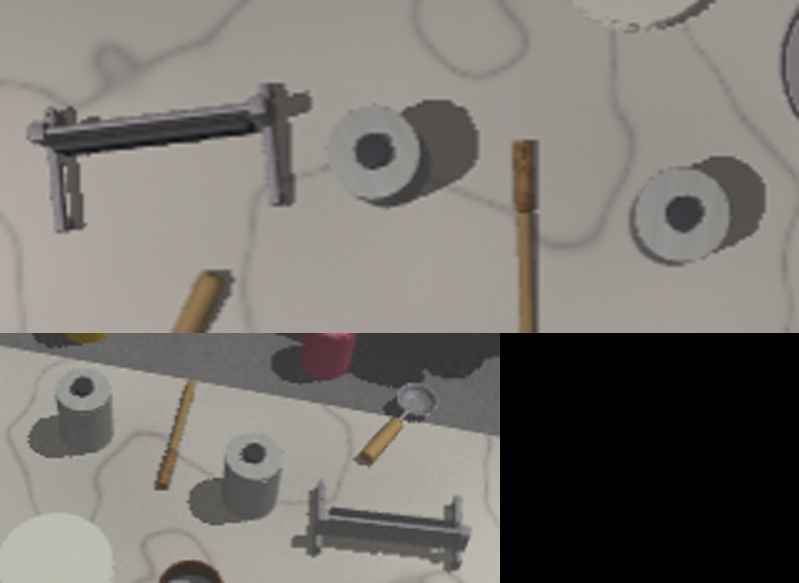

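```bash
python3 - <<'E'
from h import *
np.set_printoptions(precision=4,suppress=True)
c,_=cal('top'); print('cam',-c['R'].T@c['t']); c,_=cal('scene'); print('cam',-c['R'].T@c['t'])
im=cv2.imread('pics/top0.png'); g=cv2.cvtColor(im,cv2.COLOR_BGR2GRAY)
def blob(n,u,v,r,th):
    g=cv2.cvtColor(cv2.imread(f'pics/{n}0.png'),cv2.COLOR_BGR2GRAY).astype(float)
    yy,xx=np.mgrid[:384,:512]; m=((xx-u)**2+(yy-v)**2<r*r)&(g<th); return xx[m].mean(),yy[m].mean(),m.sum()
for n,pts in {'top':[(217.3,190.3),(310.7,209)],'scene':[(291.5,198.5),(223.3,171.3)]}.items():
    for u,v in pts:
        b=blob(n,u,v,6 if n=='top' else 5,90); print(n,b,px2w(n,b[0],b[1],.102 if n=='top' else .101))
C=lambda x,y:(105+x/3.33,145+y/3.33)
S=lambda x,y:(190+x/2.5,150+(y-333)/2.5)
for nm,p,z in [('barR front top',(282,192),.032),('barL front top',(66,222),.032),('barR front bot',(283,204),.012),('barL front bot',(68,231),.012),('railL end',(40,132),.064),('railR end',(265,100),.064)]:
    print(nm,px2w('top',*C(*p),z))
for nm,p,z in [('s barR front',(320,490),.032),('s barL front',(457,500),.032)]:print(nm,px2w('scene',*S(*p),z))
# tray ellipse
for n,uv in(('top',(370,165)),('scene',(163,208))):print('tray',px2w(n,*uv,.02))
X=px2w('top',370,165,.02)
for d in((.076,0),(-.076,0),(0,.076),(0,-.076)): print(w2px('top',[X[0]+d[0],X[1]+d[1],.022]))
a=im[120:240,105:225];cv2.imwrite('pics/bay.png',cv2.resize(a[30:100,0:95],None,fx=8,fy=8,interpolation=cv2.INTER_CUBIC))
E
```

```text
cam [ 0.4373 -0.0238  1.0587]
cam [1.2477 0.1555 1.0589]
top (np.float64(216.93814432989691), np.float64(189.8556701030928), np.int64(97)) [0.5467 0.0959 0.102 ]
top (np.float64(310.04395604395603), np.float64(208.63736263736263), np.int64(91)) [ 0.4993 -0.1092  0.102 ]
scene (np.float64(290.94642857142856), np.float64(197.83928571428572), np.int64(56)) [0.5501 0.0977 0.101 ]
scene (np.float64(222.6153846153846), np.float64(171.25), np.int64(52)) [ 0.5029 -0.1076  0.101 ]
barR front top [0.5258 0.1705 0.032 ]
barL front top [0.5085 0.3264 0.032 ]
barR front bot [0.5187 0.1736 0.012 ]
barL front bot [0.5032 0.3317 0.012 ]
railL end [0.5699 0.3341 0.064 ]
railR end [0.588  0.1758 0.064 ]
s barR front [0.5339 0.1781 0.032 ]
s barL front [0.5119 0.334  0.032 ]
tray [ 0.6054 -0.2627  0.02  ]
tray [ 0.612  -0.2617  0.02  ]
[368.6657 133.6066]
[371.7976 196.5339]
[338.0105 165.8771]
[402.7479 163.8157]
```

View pics/bay.png

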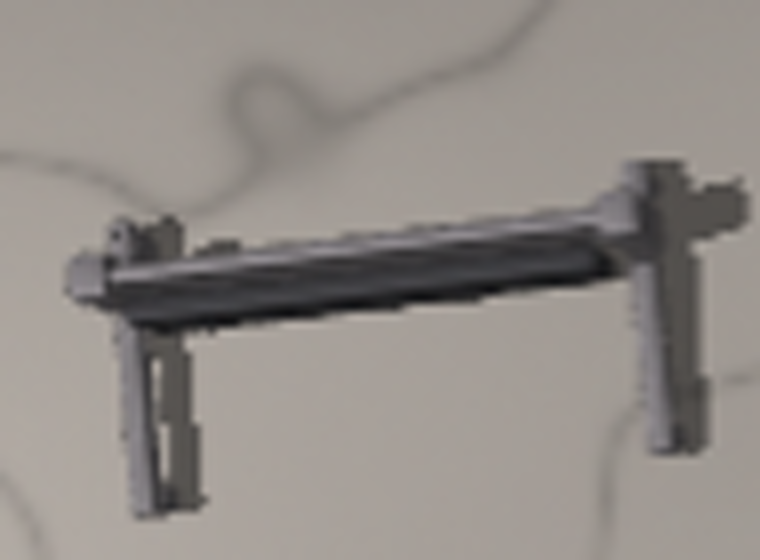

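The crop confirms both silver canisters and the bay, which opens towards the robot with a yaw of about 6.7°. The front ends of its bars are near (187,206) and (123,214).

| Item | World position (x, y), m |
|---|---|
| Canister A | (.548, .097) |
| Canister B | (.501, -.108) |
| Bay front midpoint | (.520, .252) |
| Tray | (.609, -.262) |

The measured bar spacing of 157 mm against 156 mm given supports these. I'll turn the tool first.

>>> play_rows --increments '[{"slide":[0,0,0],"angular":[0,0,-7.65],"claw":1},{"slide":[0,0,0],"angular":[0,0,-7.65],"claw":1}]'

```text
time: 0.3
ee_pos: [0.145, 0.5304, 0.2139]
tcp_rot: [-180.0, -0.0, -179.7]
wrist_force: [0.1, 0.4, 0.5]
opening: 0.0849
grasp_force: 0.0
```

>>> play_rows --increments '[{"slide":[-33,-36,0],"angular":[0,0,0],"claw":1},{"slide":[-33,-36,0],"angular":[0,0,0],"claw":1},{"slide":[-33,-36,0],"angular":[0,0,0],"claw":1},{"slide":[-33,-36,0],"angular":[0,0,0],"claw":1},{"slide":[-33,-36,0],"angular":[0,0,0],"claw":1},{"slide":[-33,-36,0],"angular":[0,0,0],"claw":1},{"slide":[-33,-36,0],"angular":[0,0,0],"claw":1},{"slide":[-33,-36,0],"angular":[0,0,0],"claw":1}]'

```text
time: 1.1
ee_pos: [0.41, 0.2408, 0.2143]
tcp_rot: [180.0, -0.0, -180.0]
wrist_force: [0.1, 1.0, 1.3]
opening: 0.0854
grasp_force: 0.0
```

```bash
python3 -c "
from workcell import bot
o=bot.get_obs();print(o['ee_pos'],o['tcp_rot'],o['q'])"
```

```text
[0.40997512 0.240821   0.21426162] [ 1.79996713e+02 -8.60163436e-04 -1.79982385e+02] [ 3.04280676e+01 -5.19922543e+00 -9.75936250e-02  9.51007098e+01
  3.27017810e-03  3.04104526e+01]
```

>>> play_rows --increments '[{"slide":[-34.5,-36,0],"angular":[0,0,0],"claw":1},{"slide":[-34.5,-36,0],"angular":[0,0,0],"claw":1},{"slide":[-34.5,-36,0],"angular":[0,0,0],"claw":1},{"slide":[-34.5,-36,0],"angular":[0,0,0],"claw":1},{"slide":[0,0,42],"angular":[0,0,0],"claw":1},{"slide":[0,0,42],"angular":[0,0,0],"claw":1},{"slide":[0,0,0],"angular":[0,0,0],"claw":1}]'

```text
time: 1.8
ee_pos: [0.5439, 0.0976, 0.1239]
tcp_rot: [-179.9, -0.6, 180.0]
wrist_force: [-0.6, 0.1, -0.1]
opening: 0.0852
grasp_force: 0.0
```

```bash
python3 -c "
from h import *
for n,(x,y,w,h) in {'scene':(230,100,130,130),'top':(150,120,130,130)}.items():
    im=cv2.cvtColor(bot.camera(n),cv2.COLOR_RGB2BGR); cv2.imwrite(f'pics/{n}1.png',im)
    c=cv2.resize(im[y:y+h,x:x+w],(390,390),interpolation=cv2.INTER_CUBIC); 
    L=c if n=='scene' else cv2.hconcat([L,c])
cv2.imwrite('pics/c1.png',L)"
```

```text
(no output)
```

View pics/c1.png

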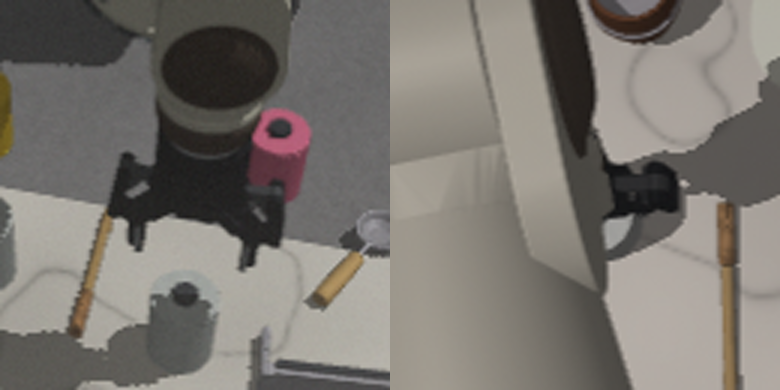

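The fingers straddle the silver canister A in the scene view (crop fingers at (137,235) and (247,255), button at (185,293)). Descending to grip.

>>> play_rows --increments '[{"slide":[0,0,25],"angular":[0,0,0],"claw":1},{"slide":[0,0,25],"angular":[0,0,0],"claw":1},{"slide":[0,0,15],"angular":[0,0,0],"claw":1},{"slide":[0,0,0],"angular":[0,0,0],"claw":1},{"slide":[0,0,0],"angular":[0,0,0],"claw":0},{"slide":[0,0,0],"angular":[0,0,0],"claw":0},{"slide":[0,0,0],"angular":[0,0,0],"claw":0}]' --squeeze 40

```text
time: 2.6
ee_pos: [0.5484, 0.0987, 0.0681]
tcp_rot: [180.0, 0.2, -180.0]
wrist_force: [-0.9, -2.5, 6.0]
opening: 0.0615
grasp_force: 41.9
```

>>> play_rows --increments '[{"slide":[0,0,0],"angular":[0,0,0],"claw":0},{"slide":[0,0,0],"angular":[0,0,0],"claw":0}]'

```text
time: 2.8
ee_pos: [0.5484, 0.0987, 0.0681]
tcp_rot: [180.0, 0.2, -180.0]
wrist_force: [-0.0, -1.0, 6.3]
opening: 0.0613
grasp_force: 41.9
```

>>> play_rows --increments '[{"slide":[0,0,-10],"angular":[0,0,0],"claw":0},{"slide":[0,0,-10],"angular":[0,0,0],"claw":0},{"slide":[0,0,-10],"angular":[0,0,0],"claw":0},{"slide":[0,0,0],"angular":[0,0,0],"claw":0},{"slide":[0,0,0],"angular":[0,0,0],"claw":0},{"slide":[0,0,0],"angular":[0,0,0],"claw":0}]'

```text
time: 3.4
ee_pos: [0.5468, 0.0986, 0.0949]
tcp_rot: [-180.0, -0.0, -180.0]
wrist_force: [-0.9, 0.3, -4.1]
opening: 0.0613
grasp_force: 44.4
```

>>> play_rows --increments '[{"slide":[0,0,0],"angular":[0,0,0],"claw":0},{"slide":[0,0,0],"angular":[0,0,0],"claw":0}]'

```text
time: 3.6
ee_pos: [0.5469, 0.0986, 0.0949]
tcp_rot: [-180.0, -0.0, -180.0]
wrist_force: [0.9, -0.8, -5.0]
opening: 0.0612
grasp_force: 44.4
```

The lifted load is about 4.5 N, so A is the full one. I'll raise it slightly and carry it to just in front of the bay.

>>> play_rows --increments '[{"slide":[0,0,-10],"angular":[0,0,0],"claw":0},{"slide":[6,25,0],"angular":[0,0,0],"claw":0},{"slide":[6,26,0],"angular":[0,0,0],"claw":0},{"slide":[6,26,0],"angular":[0,0,0],"claw":0},{"slide":[6,26,0],"angular":[0,0,0],"claw":0},{"slide":[6,26,0],"angular":[0,0,0],"claw":0},{"slide":[5,23,0],"angular":[0,0,-6.7],"claw":0},{"slide":[0,0,0],"angular":[0,0,0],"claw":0}]'

```text
time: 4.4
ee_pos: [0.5115, 0.2531, 0.106]
tcp_rot: [179.9, 0.0, -172.9]
wrist_force: [0.3, -0.4, -5.2]
opening: 0.0616
grasp_force: 45.9
```

```bash
python3 -c "
from h import *
for n,(x,y,w,h) in {'scene':(250,130,150,130),'top':(100,130,150,130)}.items():
    im=cv2.cvtColor(bot.camera(n),cv2.COLOR_RGB2BGR)
    c=cv2.resize(im[y:y+h,x:x+w],(399,346),interpolation=cv2.INTER_CUBIC); 
    L=c if n=='scene' else cv2.hconcat([L,c])
cv2.imwrite('pics/c2.png',L);o=bot.get_obs();print(o['ee_pos'],o['tcp_rot'],o['wrist_force'])"
```

```text
[0.51202276 0.25094157 0.10586296] [-1.79990058e+02  1.65222521e-02 -1.73283226e+02] [ 0.80840157  0.23447522 -4.91926927]
```

View pics/c2.png

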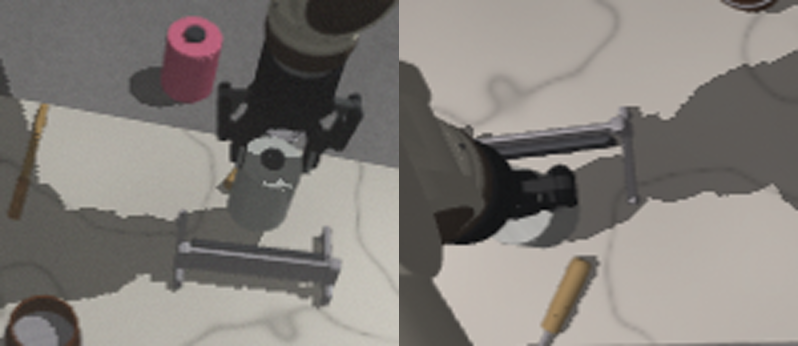

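>>> play_rows --increments '[{"slide":[0,0,10],"angular":[0,0,0],"claw":0},{"slide":[0,0,10],"angular":[0,0,0],"claw":0},{"slide":[0,0,10],"angular":[0,0,0],"claw":0},{"slide":[0,0,4],"angular":[0,0,0],"claw":0},{"slide":[0,0,2],"angular":[0,0,0],"claw":0},{"slide":[0,0,0],"angular":[0,0,0],"claw":0},{"slide":[0,0,0],"angular":[0,0,0],"claw":0}]'

```text
time: 5.2
ee_pos: [0.5123, 0.2507, 0.0697]
tcp_rot: [180.0, 0.0, -173.3]
wrist_force: [0.1, 0.1, -4.2]
opening: 0.0609
grasp_force: 45.8
```

>>> play_rows --increments '[{"slide":[0,0,1],"angular":[0,0,0],"claw":0},{"slide":[0,0,1],"angular":[0,0,0],"claw":0},{"slide":[0,0,0],"angular":[0,0,0],"claw":0},{"slide":[0,0,0],"angular":[0,0,0],"claw":0}]'

```text
time: 5.6
ee_pos: [0.5125, 0.2508, 0.0683]
tcp_rot: [180.0, 0.1, -173.3]
wrist_force: [0.1, -1.8, 3.5]
opening: 0.0611
grasp_force: 46.9
```

>>> play_rows --increments '[{"slide":[0,0,-1.5],"angular":[0,0,0],"claw":0},{"slide":[-6,0,0],"angular":[0,0,0],"claw":0},{"slide":[-6,0,0],"angular":[0,0,0],"claw":0},{"slide":[-3,0,0],"angular":[0,0,0],"claw":0},{"slide":[0,0,0],"angular":[0,0,0],"claw":0},{"slide":[0,0,0],"angular":[0,0,0],"claw":0}]'

```text
time: 6.2
ee_pos: [0.5271, 0.2525, 0.07]
tcp_rot: [180.0, -0.0, -173.3]
wrist_force: [-6.7, -2.4, 7.7]
opening: 0.0613
grasp_force: 47.2
```

>>> play_rows --increments '[{"slide":[-1,0,0],"angular":[0,0,0],"claw":0},{"slide":[-1,0,0],"angular":[0,0,0],"claw":0},{"slide":[-1,0,0],"angular":[0,0,0],"claw":0},{"slide":[0,0,0],"angular":[0,0,0],"claw":0}]'

```text
time: 6.6
ee_pos: [0.5303, 0.2529, 0.0703]
tcp_rot: [180.0, 0.0, -173.3]
wrist_force: [-5.9, -1.9, 9.0]
opening: 0.0612
grasp_force: 48.4
```

>>> play_rows --increments '[{"slide":[-1,0,0],"angular":[0,0,0],"claw":0},{"slide":[-1,0,0],"angular":[0,0,0],"claw":0},{"slide":[0,0,0],"angular":[0,0,0],"claw":0}]'

```text
time: 6.9
ee_pos: [0.5323, 0.2534, 0.0706]
tcp_rot: [179.9, 0.0, -173.3]
wrist_force: [-6.7, -0.1, 10.4]
opening: 0.0613
grasp_force: 49.1
```

```bash
python3 -c "
from h import *
for n,(x,y,w,h) in {'scene':(290,150,110,100),'top':(110,140,110,100)}.items():
    im=cv2.cvtColor(bot.camera(n),cv2.COLOR_RGB2BGR)
    c=cv2.resize(im[y:y+h,x:x+w],(399,363),interpolation=cv2.INTER_CUBIC); 
    L=c if n=='scene' else cv2.hconcat([L,c])
cv2.imwrite('pics/c3.png',L);o=bot.get_obs();print(o['ee_pos'],o['tcp_rot'],o['wrist_force'],o['torque'])"
```

```text
[0.53226553 0.25339978 0.07054726] [ 1.79933939e+02  4.75887158e-02 -1.73273039e+02] [-6.29105738 -1.76819221 10.76966466] [-0.19714078  1.47367105  0.05968196]
```

View pics/c3.png

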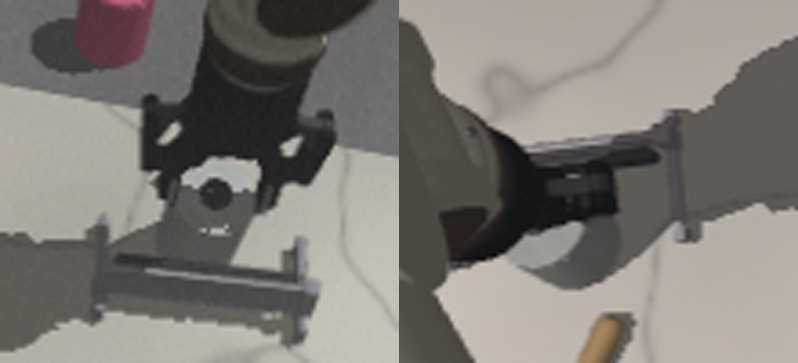

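The canister has pivoted slightly in the grip. The TCP has risen 2.3 mm and Fz is up, which puts the tilt at about 4–5°. I'll back off with a little drag to stand it upright again.

>>> play_rows --increments '[{"slide":[2,0,0],"angular":[0,0,0],"claw":0},{"slide":[2,0,0],"angular":[0,0,0],"claw":0},{"slide":[0,0,0],"angular":[0,0,0],"claw":0}]' --squeeze 20

```text
time: 7.3
ee_pos: [0.5281, 0.2528, 0.0696]
tcp_rot: [180.0, 0.0, -173.3]
wrist_force: [-3.6, 0.7, 5.9]
opening: 0.0611
grasp_force: 48.6
```

>>> play_rows --increments '[{"slide":[2,0,0],"angular":[0,0,0],"claw":0},{"slide":[2,0,0],"angular":[0,0,0],"claw":0},{"slide":[0,0,0],"angular":[0,0,0],"claw":0},{"slide":[0,0,0],"angular":[0,0,0],"claw":0}]' --squeeze 20

```text
time: 7.7
ee_pos: [0.5241, 0.2522, 0.0686]
tcp_rot: [180.0, -0.0, -173.3]
wrist_force: [-0.9, 2.1, -1.4]
opening: 0.0614
grasp_force: 47.7
```

>>> play_rows --increments '[{"slide":[0,0,0],"angular":[0,0,0],"claw":0.7},{"slide":[0,0,0],"angular":[0,0,0],"claw":0.7},{"slide":[0,0,2],"angular":[0,0,0],"claw":0.7},{"slide":[0,0,2],"angular":[0,0,0],"claw":0.7},{"slide":[0,0,0],"angular":[0,0,0],"claw":0.7}]' --squeeze 20

```text
time: 8.2
ee_pos: [0.5239, 0.2519, 0.0645]
tcp_rot: [-180.0, -0.0, -173.3]
wrist_force: [-0.5, 0.7, -0.6]
opening: 0.0723
grasp_force: 0.0
```

>>> play_rows --increments '[{"slide":[0,0,0],"angular":[0,0,0],"claw":0.4},{"slide":[0,0,0],"angular":[0,0,0],"claw":0.4},{"slide":[0,0,0],"angular":[0,0,0],"claw":0.4},{"slide":[0,0,0],"angular":[0,0,0],"claw":0.4}]' --squeeze 20

```text
time: 8.6
ee_pos: [0.5241, 0.2519, 0.0651]
tcp_rot: [-180.0, 0.0, -173.3]
wrist_force: [0.3, -2.4, 2.1]
opening: 0.0624
grasp_force: 22.3
```

>>> play_rows --increments '[{"slide":[0,0,-1],"angular":[0,0,0],"claw":0.4},{"slide":[0,0,-1],"angular":[0,0,0],"claw":0.4},{"slide":[0,0,0],"angular":[0,0,0],"claw":0.4},{"slide":[0,0,0],"angular":[0,0,0],"claw":0.4}]'

```text
time: 9.0
ee_pos: [0.5237, 0.2521, 0.0664]
tcp_rot: [-180.0, -0.0, -173.3]
wrist_force: [-0.1, 0.1, -5.2]
opening: 0.063
grasp_force: 23.1
```

It's hovering 1.3 mm up and upright. Advancing in small steps.

>>> play_rows --increments '[{"slide":[-2,0,0],"angular":[0,0,0],"claw":0.4},{"slide":[-2,0,0],"angular":[0,0,0],"claw":0.4},{"slide":[-2,0,0],"angular":[0,0,0],"claw":0.4},{"slide":[0,0,0],"angular":[0,0,0],"claw":0.4}]'

```text
time: 9.4
ee_pos: [0.5302, 0.2528, 0.0668]
tcp_rot: [180.0, 0.0, -173.3]
wrist_force: [0.8, 0.1, -5.6]
opening: 0.0625
grasp_force: 23.1
```

>>> play_rows --increments '[{"slide":[-1,0,0],"angular":[0,0,0],"claw":0.4},{"slide":[-1,0,0],"angular":[0,0,0],"claw":0.4},{"slide":[-1,0,0],"angular":[0,0,0],"claw":0.4},{"slide":[0,0,0],"angular":[0,0,0],"claw":0.4}]'

```text
time: 9.8
ee_pos: [0.533, 0.2531, 0.0669]
tcp_rot: [180.0, 0.0, -173.3]
wrist_force: [0.2, -0.2, -5.2]
opening: 0.0626
grasp_force: 23.1
```

>>> play_rows --increments '[{"slide":[-1,0,0],"angular":[0,0,0],"claw":0.4},{"slide":[-1,0,0],"angular":[0,0,0],"claw":0.4},{"slide":[-1,0,0],"angular":[0,0,0],"claw":0.4},{"slide":[0,0,0],"angular":[0,0,0],"claw":0.4}]'

```text
time: 10.2
ee_pos: [0.536, 0.2535, 0.0669]
tcp_rot: [180.0, 0.0, -173.3]
wrist_force: [-1.0, 0.2, -4.5]
opening: 0.0627
grasp_force: 23.1
```

>>> play_rows --increments '[{"slide":[-1,0,0],"angular":[0,0,0],"claw":0.4},{"slide":[-1,0,0],"angular":[0,0,0],"claw":0.4},{"slide":[0,0,0],"angular":[0,0,0],"claw":0.4}]'

```text
time: 10.5
ee_pos: [0.5378, 0.2537, 0.0669]
tcp_rot: [180.0, -0.0, -173.3]
wrist_force: [-1.3, -0.7, -4.6]
opening: 0.0627
grasp_force: 23.1
```

>>> play_rows --increments '[{"slide":[-1,0,0],"angular":[0,0,0],"claw":0.4},{"slide":[-1,0,0],"angular":[0,0,0],"claw":0.4},{"slide":[0,0,0],"angular":[0,0,0],"claw":0.4}]'

```text
time: 10.8
ee_pos: [0.5397, 0.2539, 0.0669]
tcp_rot: [-180.0, -0.0, -173.3]
wrist_force: [-3.1, -0.2, -3.4]
opening: 0.0624
grasp_force: 23.2
```

>>> play_rows --increments '[{"slide":[0,0,0],"angular":[0,0,0],"claw":0.4}]'

```text
time: 10.9
ee_pos: [0.5397, 0.2539, 0.0669]
tcp_rot: [-180.0, -0.0, -173.3]
wrist_force: [-3.1, -0.7, -3.2]
opening: 0.0628
grasp_force: 23.2
```

>>> play_rows --increments '[{"slide":[0,0,1],"angular":[0,0,0],"claw":0.4},{"slide":[0,0,0.6],"angular":[0,0,0],"claw":0.4},{"slide":[0,0,0],"angular":[0,0,0],"claw":0.4},{"slide":[0,0,0],"angular":[0,0,0],"claw":0.4}]'

```text
time: 11.3
ee_pos: [0.5399, 0.2539, 0.0656]
tcp_rot: [180.0, 0.0, -173.3]
wrist_force: [-4.7, -0.9, 0.7]
opening: 0.0625
grasp_force: 23.4
```

>>> play_rows --increments '[{"slide":[-1,0,0],"angular":[0,0,0],"claw":0.4},{"slide":[0,0,0],"angular":[0,0,0],"claw":0.4}]'

```text
time: 11.5
ee_pos: [0.5409, 0.2541, 0.0659]
tcp_rot: [180.0, 0.0, -173.3]
wrist_force: [-5.6, -2.0, 2.7]
opening: 0.0625
grasp_force: 23.6
```

>>> play_rows --increments '[{"slide":[-1,0,-0.4],"angular":[0,0,0],"claw":0.4},{"slide":[0,0,0],"angular":[0,0,0],"claw":0.4}]'

```text
time: 11.7
ee_pos: [0.5417, 0.2542, 0.0661]
tcp_rot: [180.0, -0.0, -173.3]
wrist_force: [-4.9, -0.6, 2.2]
opening: 0.0627
grasp_force: 23.6
```

>>> play_rows --increments '[{"slide":[-1,0,0],"angular":[0,0,0],"claw":0.4},{"slide":[0,0,0],"angular":[0,0,0],"claw":0.4}]'

```text
time: 11.9
ee_pos: [0.5422, 0.2542, 0.0662]
tcp_rot: [180.0, -0.1, -173.3]
wrist_force: [-7.8, -2.3, 4.3]
opening: 0.0627
grasp_force: 23.8
```

>>> play_rows --increments '[{"slide":[-1,0,0],"angular":[0,0,0],"claw":0.4},{"slide":[0,0,0],"angular":[0,0,0],"claw":0.4}]'

```text
time: 12.1
ee_pos: [0.5426, 0.2543, 0.0663]
tcp_rot: [180.0, -0.1, -173.3]
wrist_force: [-12.2, -1.6, 7.9]
opening: 0.0629
grasp_force: 23.9
```

>>> play_rows --increments '[{"slide":[0,0,0],"angular":[0,0,0],"claw":0.4}]'

```text
time: 12.2
ee_pos: [0.5426, 0.2543, 0.0663]
tcp_rot: [180.0, -0.1, -173.3]
wrist_force: [-11.9, -2.4, 8.3]
opening: 0.0628
grasp_force: 23.9
```

The rail is firm at 12 N. I'll hold for a second, then ease off to light spring contact.

>>> play_rows --increments '[{"slide":[0,0,0],"angular":[0,0,0],"claw":0.4},{"slide":[0,0,0],"angular":[0,0,0],"claw":0.4},{"slide":[0,0,0],"angular":[0,0,0],"claw":0.4},{"slide":[0,0,0],"angular":[0,0,0],"claw":0.4},{"slide":[0,0,0],"angular":[0,0,0],"claw":0.4},{"slide":[0,0,0],"angular":[0,0,0],"claw":0.4},{"slide":[0,0,0],"angular":[0,0,0],"claw":0.4},{"slide":[0,0,0],"angular":[0,0,0],"claw":0.4}]'

```text
time: 13.0
ee_pos: [0.5426, 0.2543, 0.0663]
tcp_rot: [180.0, -0.1, -173.3]
wrist_force: [-12.5, -2.5, 6.9]
opening: 0.0628
grasp_force: 23.9
```

>>> play_rows --increments '[{"slide":[1,0,0],"angular":[0,0,0],"claw":0.4},{"slide":[1,0,0],"angular":[0,0,0],"claw":0.4},{"slide":[1,0,0],"angular":[0,0,0],"claw":0.4},{"slide":[0,0,0],"angular":[0,0,0],"claw":0.4},{"slide":[0,0,0],"angular":[0,0,0],"claw":0.4}]'

```text
time: 13.5
ee_pos: [0.5409, 0.254, 0.0658]
tcp_rot: [180.0, 0.0, -173.3]
wrist_force: [-5.2, -1.4, 1.9]
opening: 0.0626
grasp_force: 23.5
```

>>> play_rows --increments '[{"slide":[0.7,0,0],"angular":[0,0,0],"claw":0.4},{"slide":[0.7,0,0],"angular":[0,0,0],"claw":0.4},{"slide":[0,0,0],"angular":[0,0,0],"claw":0.4},{"slide":[0,0,0],"angular":[0,0,0],"claw":0.4}]'

```text
time: 13.9
ee_pos: [0.5396, 0.2539, 0.0655]
tcp_rot: [-180.0, 0.0, -173.3]
wrist_force: [-2.0, 0.2, -2.1]
opening: 0.0624
grasp_force: 23.3
```

>>> play_rows --increments '[{"slide":[0,0,0],"angular":[0,0,0],"claw":0.5},{"slide":[0,0,0],"angular":[0,0,0],"claw":0.6},{"slide":[0,0,0],"angular":[0,0,0],"claw":0.8},{"slide":[0,0,0],"angular":[0,0,0],"claw":0.9},{"slide":[0,0,0],"angular":[0,0,0],"claw":1},{"slide":[0,0,0],"angular":[0,0,0],"claw":1}]'

```text
time: 14.5
ee_pos: [0.5396, 0.2539, 0.0658]
tcp_rot: [180.0, 0.0, -173.3]
wrist_force: [-0.4, 0.1, -0.5]
opening: 0.0855
grasp_force: 0.0
```

>>> play_rows --increments '[{"slide":[0,0,-20],"angular":[0,0,0],"claw":1},{"slide":[0,0,-30],"angular":[0,0,0],"claw":1},{"slide":[0,0,-45],"angular":[0,0,0],"claw":1},{"slide":[14,-47,0],"angular":[0,0,6.7],"claw":1},{"slide":[6,-49,0],"angular":[0,0,0],"claw":1},{"slide":[6,-49,0],"angular":[0,0,0],"claw":1},{"slide":[6,-49,0],"angular":[0,0,0],"claw":1},{"slide":[6,-49,0],"angular":[0,0,0],"claw":1}]'

```text
time: 15.3
ee_pos: [0.5066, 0.0078, 0.1609]
tcp_rot: [-180.0, 0.0, -180.0]
wrist_force: [1.0, 0.3, 0.1]
opening: 0.0854
grasp_force: 0.0
```

```bash
python3 -c "
from h import *
for n,(x,y,w,h) in {'scene':(290,150,110,100),'top':(110,140,110,100)}.items():
    im=cv2.cvtColor(bot.camera(n),cv2.COLOR_RGB2BGR)
    cv2.imwrite(f'pics/{n}4.png',im)
    c=cv2.resize(im[y:y+h,x:x+w],(399,363),interpolation=cv2.INTER_CUBIC); 
    L=c if n=='scene' else cv2.hconcat([L,c])
cv2.imwrite('pics/c4.png',L);o=bot.get_obs();print(o['ee_pos'],o['tcp_rot'],o['wrist_force'])"
```

```text
[0.50643495 0.00482923 0.16113925] [-1.79934119e+02  3.63700840e-02  1.79699429e+02] [-0.506255    0.02621659  0.68541862]
```

View pics/c4.png

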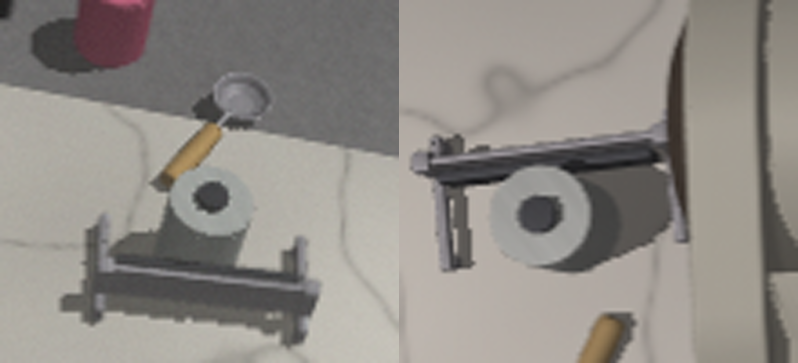

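The full canister stands upright against the rail, near the middle, with its button at about (149,199) in the top picture. Next is B.

>>> play_rows --increments '[{"slide":[2,-38,0],"angular":[0,0,0],"claw":1},{"slide":[2,-38,0],"angular":[0,0,0],"claw":1},{"slide":[1,-37,0],"angular":[0,0,0],"claw":1},{"slide":[0,0,20],"angular":[0,0,0],"claw":1},{"slide":[0,0,30],"angular":[0,0,0],"claw":1},{"slide":[0,0,30],"angular":[0,0,0],"claw":1},{"slide":[0,0,14],"angular":[0,0,0],"claw":1},{"slide":[0,0,0],"angular":[0,0,0],"claw":1}]'

```text
time: 16.2
ee_pos: [0.5011, -0.1028, 0.065]
tcp_rot: [180.0, -0.2, -180.0]
wrist_force: [0.5, -0.2, 0.1]
opening: 0.0852
grasp_force: 0.0
```

>>> play_rows --increments '[{"slide":[0,0,0],"angular":[0,0,0],"claw":0.4},{"slide":[0,0,0],"angular":[0,0,0],"claw":0.4},{"slide":[0,0,0],"angular":[0,0,0],"claw":0.4},{"slide":[0,0,0],"angular":[0,0,0],"claw":0.4},{"slide":[0,0,0],"angular":[0,0,0],"claw":0.4}]' --squeeze 20

```text
time: 16.7
ee_pos: [0.5052, -0.1041, 0.0717]
tcp_rot: [-179.9, 0.5, -180.0]
wrist_force: [0.4, -0.0, 17.0]
opening: 0.0599
grasp_force: 8.2
```

Fz of 17 N is odd, so I'll look before lifting.

```bash
python3 -c "
from h import *
for n,(x,y,w,h) in {'scene':(170,120,110,100),'top':(260,150,110,100)}.items():
    im=cv2.cvtColor(bot.camera(n),cv2.COLOR_RGB2BGR)
    cv2.imwrite(f'pics/{n}5.png',im)
    c=cv2.resize(im[y:y+h,x:x+w],(399,363),interpolation=cv2.INTER_CUBIC); 
    L=c if n=='scene' else cv2.hconcat([L,c])
cv2.imwrite('pics/c5.png',L);o=bot.get_obs();print(o)"
```

```text
{'time': 16.8, 'q': array([-1.16216098e+01, -5.97821133e-01, -1.14443626e+01,  7.86542602e+01,
       -3.09264238e-02, -1.16477223e+01]), 'qd': array([ 0.1088565 , -0.01235048,  0.03958068,  0.01998666, -0.00476514,
       -0.02380385]), 'joint_efforts': array([-1.38166021e-01, -3.76213431e+01,  3.82253373e+01,  3.02275945e-02,
        4.42869617e-01, -2.26924085e-02]), 'ee_pos': array([ 0.50522141, -0.10407202,  0.07172182]), 'tcp_rot': array([-179.86892306,    0.48267452, -179.97347008]), 'wrist_force': array([ 0.66979356,  0.79860008, 16.94096915]), 'torque': array([-0.46161812, -0.00777859, -0.06521609]), 'grasp_force': 8.206768759118859, 'opening': 0.06031050139063537}
```

View pics/c5.png

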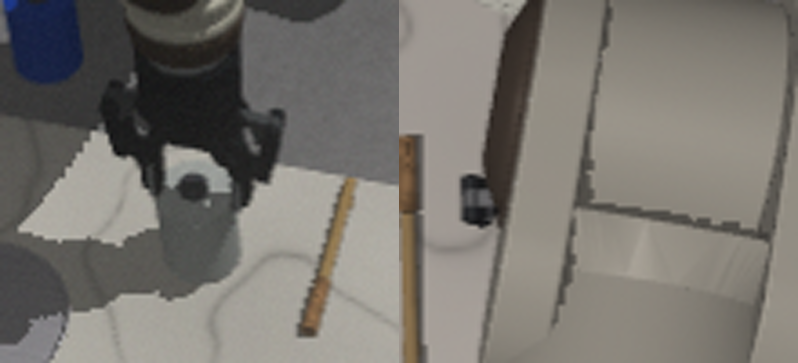

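```bash
python3 -c "
from h import *
for z in (.102,.094,.012): print(z,(w2px('scene',[.501,-.108,z])-[170,120])*3.627)
for n,u,v,w,h in(('top',217,190,0,0),):pass
g=cv2.cvtColor(cv2.imread('pics/scene5.png'),cv2.COLOR_BGR2GRAY).astype(float)
yy,xx=np.mgrid[:384,:512]; m=((xx-223.5)**2+(yy-171.3)**2<25)&(g<90); print(xx[m].mean(),yy[m].mean(),m.sum(),px2w('scene',xx[m].mean(),yy[m].mean(),.101))
g=cv2.cvtColor(cv2.imread('pics/top4.png'),cv2.COLOR_BGR2GRAY).astype(float)
m=((xx-148.6)**2+(yy-199)**2<49)&(g<90); print(m.sum(),px2w('top',xx[m].mean(),yy[m].mean(),.102))
"
```

```text
0.102 [190.93059583 183.18237585]
0.094 [191.48710277 189.65474496]
0.012 [196.91332889 252.37608902]
222.984126984127 171.87301587301587 63 [ 0.50482783 -0.10597688  0.101     ]
100 [0.53183792 0.24912317 0.102     ]
```

B is slightly tilted (about 2–3°) and pinched off-centre. I'll open so it settles, shift 3.5 mm towards −y, and regrip.

>>> play_rows --increments '[{"slide":[0,0,-3],"angular":[0,0,0],"claw":0.4},{"slide":[0,0,-2],"angular":[0,0,0],"claw":0.4},{"slide":[0,0,0],"angular":[0,0,0],"claw":0.5},{"slide":[0,0,0],"angular":[0,0,0],"claw":0.6},{"slide":[0,0,0],"angular":[0,0,0],"claw":0.8},{"slide":[0,0,0],"angular":[0,0,0],"claw":1},{"slide":[0,-3.5,0],"angular":[0,0,0],"claw":1},{"slide":[0,0,0],"angular":[0,0,0],"claw":1}]'

```text
time: 17.6
ee_pos: [0.5021, -0.1073, 0.0716]
tcp_rot: [-180.0, -0.0, -180.0]
wrist_force: [1.0, -0.0, 0.4]
opening: 0.0854
grasp_force: 0.0
```

```bash
python3 -c "
from h import *
im=cv2.cvtColor(bot.camera('scene'),cv2.COLOR_RGB2BGR);cv2.imwrite('pics/scene6.png',im)
g=cv2.cvtColor(im,cv2.COLOR_BGR2GRAY).astype(float)
yy,xx=np.mgrid[:384,:512]; m=((xx-223.5)**2+(yy-171.3)**2<25)&(g<90); print(xx[m].mean(),yy[m].mean(),m.sum(),px2w('scene',xx[m].mean(),yy[m].mean(),.101))
print(bot.get_obs()['ee_pos'],bot.get_obs()['wrist_force'])
"
```

```text
223.44262295081967 171.98360655737704 61 [ 0.50492064 -0.10460309  0.101     ]
[ 0.50208993 -0.10721274  0.07157922] [-0.14267803 -0.42828242  0.13861781]
```

>>> play_rows --increments '[{"slide":[0,1.5,0],"angular":[0,0,0],"claw":0.7},{"slide":[0,0,0],"angular":[0,0,0],"claw":0.6},{"slide":[0,0,0],"angular":[0,0,0],"claw":0.55},{"slide":[0,0,0],"angular":[0,0,0],"claw":0.5},{"slide":[0,0,0],"angular":[0,0,0],"claw":0.45},{"slide":[0,0,0],"angular":[0,0,0],"claw":0.4},{"slide":[0,0,0],"angular":[0,0,0],"claw":0.4},{"slide":[0,0,0],"angular":[0,0,0],"claw":0.4}]' --squeeze 20

```text
time: 18.45
ee_pos: [0.5024, -0.1055, 0.0721]
tcp_rot: [-180.0, 0.0, -180.0]
wrist_force: [-0.8, 0.4, 4.5]
opening: 0.0598
grasp_force: 2.2
```

>>> play_rows --increments '[{"slide":[0,0,0],"angular":[0,0,0],"claw":0.3},{"slide":[0,0,0],"angular":[0,0,0],"claw":0.2},{"slide":[0,0,0],"angular":[0,0,0],"claw":0.2},{"slide":[0,0,0],"angular":[0,0,0],"claw":0.2}]' --squeeze 25

```text
time: 18.85
ee_pos: [0.5032, -0.1055, 0.0738]
tcp_rot: [-180.0, 0.2, -180.0]
wrist_force: [-2.5, 0.8, 15.4]
opening: 0.0513
grasp_force: 7.7
```

The opening fell to 51 mm, which is not a true grip. I'll use the last picture on the before and after states side by side.

```bash
python3 -c "
from h import *
im=cv2.cvtColor(bot.camera('scene'),cv2.COLOR_RGB2BGR);cv2.imwrite('pics/scene7.png',im)
a=cv2.imread('pics/scene6.png');t=cv2.cvtColor(bot.camera('top'),cv2.COLOR_RGB2BGR)
L=[cv2.resize(k[130:205,185:265],(400,375),interpolation=cv2.INTER_CUBIC) for k in (a,im)]
L=cv2.hconcat(L); s=cv2.imread('pics/scene0.png'); s3=[s[130:205,185:265],cv2.imread('pics/scene5.png')[130:205,185:265],cv2.imread('pics/scene1.png')[160:235,250:330]]
B=cv2.hconcat([cv2.resize(k,(240,225),interpolation=cv2.INTER_CUBIC) for k in s3]); B=cv2.copyMakeBorder(B,0,0,0,80,0)
cv2.imwrite('pics/c7.png',cv2.vconcat([L,B]));o=bot.get_obs();print(o['torque'],o['wrist_force'],o['opening'])"
```

```text
[0.24161462 0.36116188 0.05581334] [-2.599512    1.09824285 15.74814705] 0.051382085519231895
```

View pics/c7.png

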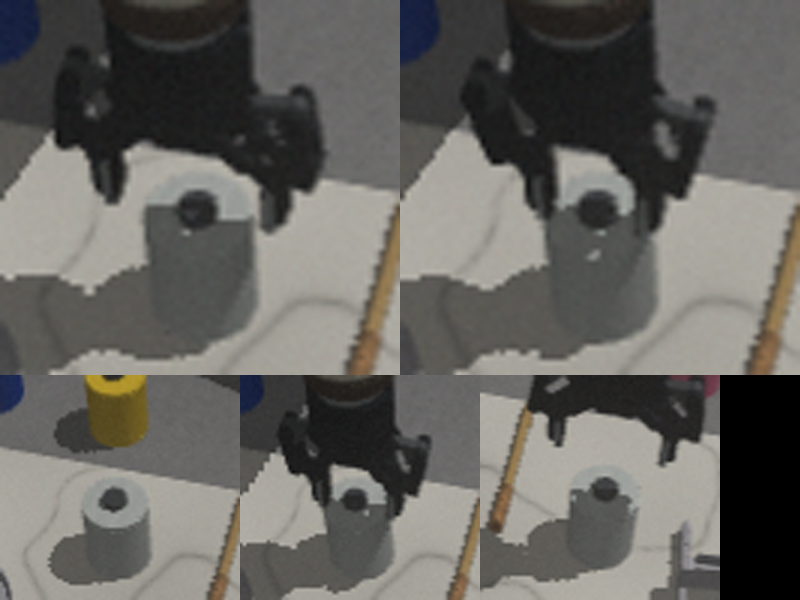

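```bash
python3 -c "
from h import *
np.set_printoptions(precision=4,suppress=True)
for s in(-1,1):
  for z in (.0526,.0656): print(s,z,w2px('scene',[.502,-.1072+s*.047,z]))
for uv in((207,170),(240,176)): print([px2w('scene',*uv,z) for z in (.0526,.0656,.085)])
def but(n,f,u,v,z):
  g=cv2.cvtColor(cv2.imread(f),cv2.COLOR_BGR2GRAY).astype(float);yy,xx=np.mgrid[:384,:512]
  m=((xx-u)**2+(yy-v)**2<25)&(g<90); print(f,m.sum(),px2w(n,xx[m].mean(),yy[m].mean(),z))
but('scene','pics/scene7.png',224.6,172,.101)
but('scene','pics/scene4.png',348.3,204,.101)
"
```

```text
-1 0.0526 [208.3495 178.6738]
-1 0.0656 [207.9889 175.9066]
1 0.0526 [239.3132 184.4697]
1 0.0656 [239.2026 181.7188]
[array([ 0.4712, -0.1677,  0.0526]), array([ 0.4813, -0.1635,  0.0656]), array([ 0.4962, -0.1573,  0.085 ])]
[array([ 0.471 , -0.066 ,  0.0526]), array([ 0.481 , -0.0632,  0.0656]), array([ 0.496 , -0.0589,  0.085 ])]
pics/scene7.png 63 [ 0.5054 -0.1021  0.101 ]
pics/scene4.png 59 [0.5344 0.2522 0.101 ]
```

```bash
python3 -c "
from h import *
np.set_printoptions(precision=4,suppress=True)
print('top c1 finger',[px2w('top',235,184,z) for z in(.11,.13,.16)])
print('top c2 finger',[px2w('top',165,200,z) for z in(.09,.11,.14)])
for z in(.106,.12,.14):print('scene c1 exp',z,w2px('scene',[.546,.0976-.047,z]),w2px('scene',[.546,.0976+.047,z]),'obs 275.7,182.7 / 312.3,189.3')
t=cv2.imread('pics/top7.png') if 0 else None
"

```

```text
top c1 finger [array([0.5577, 0.0546, 0.11  ]), array([0.5552, 0.053 , 0.13  ]), array([0.5514, 0.0505, 0.16  ])]
top c2 finger [array([0.5284, 0.2155, 0.09  ]), array([0.5265, 0.2106, 0.11  ]), array([0.5237, 0.2031, 0.14  ])]
scene c1 exp 0.106 [274.3346 192.3695] [308.4341 198.7887] obs 275.7,182.7 / 312.3,189.3
scene c1 exp 0.12 [274.5415 189.2724] [308.9722 195.7287] obs 275.7,182.7 / 312.3,189.3
scene c1 exp 0.14 [274.8435 184.7442] [309.7578 191.2533] obs 275.7,182.7 / 312.3,189.3
```

```bash
python3 -c "
from workcell import bot
print(bot.tcp_to_tips,[a for a in dir(bot) if a[0]!='_'])"

```

```text
0.019 ['PlanningError', 'camera', 'camera_info', 'get_obs', 'job_done', 'tcp_to_tips']
```

>>> play_rows --increments '[{"slide":[0,0,0],"angular":[0,0,0],"claw":0.3},{"slide":[0,0,0],"angular":[0,0,0],"claw":0.4},{"slide":[0,0,0],"angular":[0,0,0],"claw":0.5},{"slide":[0,0,0],"angular":[0,0,0],"claw":0.6},{"slide":[0,0,0],"angular":[0,0,0],"claw":0.8},{"slide":[0,0,0],"angular":[0,0,0],"claw":1},{"slide":[0,0,0],"angular":[0,0,0],"claw":1}]'

```text
time: 19.65
ee_pos: [0.5021, -0.1055, 0.0715]
tcp_rot: [180.0, -0.0, -180.0]
wrist_force: [-0.7, 0.0, -0.2]
opening: 0.0854
grasp_force: 0.0
```

```bash
python3 -c "
from h import *
im=cv2.cvtColor(bot.camera('scene'),cv2.COLOR_RGB2BGR);cv2.imwrite('pics/scene8.png',im)
g=cv2.cvtColor(im,cv2.COLOR_BGR2GRAY).astype(float);yy,xx=np.mgrid[:384,:512]
m=((xx-224.5)**2+(yy-172)**2<25)&(g<90);print(m.sum(),px2w('scene',xx[m].mean(),yy[m].mean(),.101)+[-.0018,-.0008,0])"

```

```text
62 [ 0.50366361 -0.10333001  0.101     ]
```

>>> play_rows --increments '[{"slide":[0,0,6],"angular":[0,0,0],"claw":1},{"slide":[0,0,6],"angular":[0,0,0],"claw":1},{"slide":[0,0,5],"angular":[0,0,0],"claw":1},{"slide":[0,0,2],"angular":[0,0,0],"claw":1},{"slide":[0,0,0],"angular":[0,0,0],"claw":1}]'

```text
time: 20.2
ee_pos: [0.5019, -0.1054, 0.0522]
tcp_rot: [180.0, -0.0, -180.0]
wrist_force: [0.2, -0.2, 0.7]
opening: 0.0853
grasp_force: 0.0
```

Centre by +1.5 mm in y and close gently.

>>> play_rows --increments '[{"slide":[-1,1.5,0],"angular":[0,0,0],"claw":0.7},{"slide":[0,0,0],"angular":[0,0,0],"claw":0.6},{"slide":[0,0,0],"angular":[0,0,0],"claw":0.5},{"slide":[0,0,0],"angular":[0,0,0],"claw":0.45},{"slide":[0,0,0],"angular":[0,0,0],"claw":0.4},{"slide":[0,0,0],"angular":[0,0,0],"claw":0.4},{"slide":[0,0,0],"angular":[0,0,0],"claw":0.4}]' --squeeze 25

```text
time: 20.9
ee_pos: [0.5035, -0.104, 0.0534]
tcp_rot: [-180.0, 0.1, -180.0]
wrist_force: [-0.6, 0.1, 5.9]
opening: 0.0634
grasp_force: 27.6
```

This is a proper grip (63 mm, 27 N). Lifting to weigh.

>>> play_rows --increments '[{"slide":[0,0,-5],"angular":[0,0,0],"claw":0.4},{"slide":[0,0,-10],"angular":[0,0,0],"claw":0.4},{"slide":[0,0,-10],"angular":[0,0,0],"claw":0.4},{"slide":[0,0,-5],"angular":[0,0,0],"claw":0.4},{"slide":[0,0,0],"angular":[0,0,0],"claw":0.4},{"slide":[0,0,0],"angular":[0,0,0],"claw":0.4}]'

```text
time: 21.5
ee_pos: [0.5032, -0.104, 0.0827]
tcp_rot: [-180.0, 0.0, -180.0]
wrist_force: [1.0, -0.5, -1.1]
opening: 0.0633
grasp_force: 27.9
```

B weighs about 1.2 N, so it's the empty one. Carrying it to the tray.

>>> play_rows --increments '[{"slide":[-8,-12,0],"angular":[0,0,0],"claw":0.4},{"slide":[-16,-24,0],"angular":[0,0,0],"claw":0.4},{"slide":[-18,-27,0],"angular":[0,0,0],"claw":0.4},{"slide":[-18,-27,0],"angular":[0,0,0],"claw":0.4},{"slide":[-18,-27,0],"angular":[0,0,0],"claw":0.4},{"slide":[-18,-27,0],"angular":[0,0,0],"claw":0.4},{"slide":[-10,-14,0],"angular":[0,0,0],"claw":0.4},{"slide":[0,0,0],"angular":[0,0,0],"claw":0.4}]'

```text
time: 22.3
ee_pos: [0.6098, -0.2645, 0.0809]
tcp_rot: [180.0, -0.1, 179.9]
wrist_force: [-0.3, 0.6, -2.0]
opening: 0.0629
grasp_force: 28.1
```

>>> play_rows --increments '[{"slide":[0,0,8],"angular":[0,0,0],"claw":0.4},{"slide":[0,0,8],"angular":[0,0,0],"claw":0.4},{"slide":[0,0,5],"angular":[0,0,0],"claw":0.4},{"slide":[0,0,2],"angular":[0,0,0],"claw":0.4},{"slide":[0,0,0],"angular":[0,0,0],"claw":0.4},{"slide":[0,0,0],"angular":[0,0,0],"claw":0.4}]'

```text
time: 22.9
ee_pos: [0.6093, -0.2617, 0.0601]
tcp_rot: [-180.0, 0.0, -180.0]
wrist_force: [0.7, -0.4, -1.3]
opening: 0.0631
grasp_force: 28.1
```

>>> play_rows --increments '[{"slide":[0,0,1.5],"angular":[0,0,0],"claw":0.4},{"slide":[0,0,1],"angular":[0,0,0],"claw":0.4},{"slide":[0,0,1],"angular":[0,0,0],"claw":0.4},{"slide":[0,0,0.5],"angular":[0,0,0],"claw":0.4},{"slide":[0,0,0],"angular":[0,0,0],"claw":0.4},{"slide":[0,0,0],"angular":[0,0,0],"claw":0.4}]'

```text
time: 23.5
ee_pos: [0.6093, -0.262, 0.0564]
tcp_rot: [-180.0, 0.0, -180.0]
wrist_force: [-2.4, 1.3, 4.8]
opening: 0.0628
grasp_force: 28.6
```

On the tray floor. Release and rise.

>>> play_rows --increments '[{"slide":[0,0,-0.7],"angular":[0,0,0],"claw":0.45},{"slide":[0,0,0],"angular":[0,0,0],"claw":0.55},{"slide":[0,0,0],"angular":[0,0,0],"claw":0.7},{"slide":[0,0,0],"angular":[0,0,0],"claw":0.85},{"slide":[0,0,0],"angular":[0,0,0],"claw":1},{"slide":[0,0,0],"angular":[0,0,0],"claw":1}]'

```text
time: 24.1
ee_pos: [0.6092, -0.262, 0.0563]
tcp_rot: [-180.0, -0.0, -180.0]
wrist_force: [0.0, -0.4, -0.2]
opening: 0.0854
grasp_force: 0.0
```

>>> play_rows --increments '[{"slide":[0,0,-10],"angular":[0,0,0],"claw":1},{"slide":[0,0,-30],"angular":[0,0,0],"claw":1},{"slide":[0,0,-45],"angular":[0,0,0],"claw":1},{"slide":[0,0,-45],"angular":[0,0,0],"claw":1},{"slide":[45,0,0],"angular":[0,0,0],"claw":1},{"slide":[45,0,0],"angular":[0,0,0],"claw":1},{"slide":[45,0,0],"angular":[0,0,0],"claw":1}]'

```text
time: 24.8
ee_pos: [0.4732, -0.262, 0.1873]
tcp_rot: [-180.0, 0.1, -180.0]
wrist_force: [0.2, -0.0, 1.0]
opening: 0.0858
grasp_force: 0.0
```

```bash
cat > chk.py <<'E'
from h import *
np.set_printoptions(precision=4,suppress=True)
yy,xx=np.mgrid[:384,:512]
for n in('top','scene'):
    im=cv2.cvtColor(bot.camera(n),cv2.COLOR_RGB2BGR);cv2.imwrite(f'pics/{n}9.png',im)
    g=cv2.cvtColor(im,cv2.COLOR_BGR2GRAY).astype(float)
    for nm,X in(('A',[.533,.251,.102]),('B',[.609,-.262,.105])):
        u,v=w2px(n,X)
        for _ in range(4):
            m=((xx-u)**2+(yy-v)**2<36)&(g<90); u,v=xx[m].mean(),yy[m].mean()
        print(n,nm,m.sum(),(u,v),px2w(n,u,v,X[2]))
E
python3 chk.py
```

```text
top A 100 (np.float64(148.6), np.float64(198.41)) [0.5318 0.2493 0.102 ]
top B 96 (np.float64(377.2916666666667), np.float64(158.95833333333334)) [ 0.6046 -0.2595  0.105 ]
scene A 60 (np.float64(348.0), np.float64(203.81666666666666)) [0.535 0.252 0.102]
scene B 53 (np.float64(158.9433962264151), np.float64(190.16981132075472)) [ 0.6104 -0.2592  0.105 ]
```

B stands central in the tray. I can't be sure A's contact survived the release, since it was gripped high up at the time. There is time left, so I'll regrip A deeper and redo the press properly.

>>> play_rows --increments '[{"slide":[-5,47,0],"angular":[0,0,0],"claw":1},{"slide":[-5,47,0],"angular":[0,0,0],"claw":1},{"slide":[-5,47,0],"angular":[0,0,0],"claw":1},{"slide":[-5,47,0],"angular":[0,0,0],"claw":1},{"slide":[-5,47,0],"angular":[0,0,0],"claw":1},{"slide":[-5,47,0],"angular":[0,0,0],"claw":1},{"slide":[-5,47,0],"angular":[0,0,0],"claw":1},{"slide":[-5,47,0],"angular":[0,0,0],"claw":1}]'

```text
time: 25.7
ee_pos: [0.5145, 0.1164, 0.1874]
tcp_rot: [180.0, 0.1, -180.0]
wrist_force: [1.1, -0.8, 0.3]
opening: 0.0854
grasp_force: 0.0
```

>>> play_rows --increments '[{"slide":[-5,47,0],"angular":[0,0,0],"claw":1},{"slide":[-5,47,0],"angular":[0,0,0],"claw":1},{"slide":[-10,43,0],"angular":[0,0,0],"claw":1},{"slide":[0,0,0],"angular":[0,0,-6.7],"claw":1},{"slide":[0,0,0],"angular":[0,0,0],"claw":1}]'

```text
time: 26.2
ee_pos: [0.5342, 0.2526, 0.1864]
tcp_rot: [-180.0, -0.0, -173.0]
wrist_force: [-0.5, 0.0, -0.2]
opening: 0.0854
grasp_force: 0.0
```

>>> play_rows --increments '[{"slide":[0,0,45],"angular":[0,0,0],"claw":1},{"slide":[0,0,30],"angular":[0,0,0],"claw":1},{"slide":[0,0,20],"angular":[0,0,0],"claw":1},{"slide":[0,0,0],"angular":[0,0,0],"claw":1}]'

```text
time: 26.6
ee_pos: [0.5329, 0.2497, 0.089]
tcp_rot: [-179.9, -0.2, -173.5]
wrist_force: [-0.7, -0.5, -0.5]
opening: 0.0855
grasp_force: 0.0
```

>>> play_rows --increments '[{"slide":[0,0,15],"angular":[0,0,0],"claw":1},{"slide":[0,0,12],"angular":[0,0,0],"claw":1},{"slide":[0,0,10],"angular":[0,0,0],"claw":1},{"slide":[0,0,0],"angular":[0,0,0],"claw":1},{"slide":[0,0,0],"angular":[0,0,0],"claw":1}]'

```text
time: 27.1
ee_pos: [0.5341, 0.251, 0.0545]
tcp_rot: [180.0, -0.0, -173.3]
wrist_force: [-0.3, 0.3, -0.3]
opening: 0.0853
grasp_force: 0.0
```

>>> play_rows --increments '[{"slide":[0,0,0],"angular":[0,0,0],"claw":0.7},{"slide":[0,0,0],"angular":[0,0,0],"claw":0.6},{"slide":[0,0,0],"angular":[0,0,0],"claw":0.5},{"slide":[0,0,0],"angular":[0,0,0],"claw":0.45},{"slide":[0,0,-0.5],"angular":[0,0,0],"claw":0.4},{"slide":[0,0,-0.5],"angular":[0,0,0],"claw":0.4},{"slide":[0,0,0],"angular":[0,0,0],"claw":0.4},{"slide":[0,0,0],"angular":[0,0,0],"claw":0.4}]' --squeeze 30

```text
time: 27.9
ee_pos: [0.5341, 0.2511, 0.0554]
tcp_rot: [180.0, 0.0, -173.3]
wrist_force: [0.4, 2.7, 1.2]
opening: 0.0627
grasp_force: 33.2
```

>>> play_rows --increments '[{"slide":[-0.5,0,-0.6],"angular":[0,0,0],"claw":0.4},{"slide":[-0.5,0,0],"angular":[0,0,0],"claw":0.4},{"slide":[0,0,0],"angular":[0,0,0],"claw":0.4},{"slide":[0,0,0],"angular":[0,0,0],"claw":0.4}]'

```text
time: 28.3
ee_pos: [0.5347, 0.2508, 0.0556]
tcp_rot: [-180.0, -0.1, -173.3]
wrist_force: [-2.2, -0.9, -2.9]
opening: 0.0627
grasp_force: 33.8
```

>>> play_rows --increments '[{"slide":[-0.5,0,0],"angular":[0,0,0],"claw":0.4},{"slide":[-0.5,0,0],"angular":[0,0,0],"claw":0.4},{"slide":[0,0,0],"angular":[0,0,0],"claw":0.4}]'

```text
time: 28.6
ee_pos: [0.5359, 0.251, 0.0557]
tcp_rot: [-180.0, -0.0, -173.3]
wrist_force: [-0.7, -1.3, -3.8]
opening: 0.0629
grasp_force: 34.1
```

>>> play_rows --increments '[{"slide":[-0.5,0,0],"angular":[0,0,0],"claw":0.4},{"slide":[-0.5,0,0],"angular":[0,0,0],"claw":0.4},{"slide":[0,0,0],"angular":[0,0,0],"claw":0.4}]'

```text
time: 28.9
ee_pos: [0.5369, 0.2512, 0.0559]
tcp_rot: [-180.0, -0.0, -173.3]
wrist_force: [-4.5, -1.9, -2.7]
opening: 0.0624
grasp_force: 34.2
```

>>> play_rows --increments '[{"slide":[-0.5,0,0],"angular":[0,0,0],"claw":0.4},{"slide":[-0.5,0,0],"angular":[0,0,0],"claw":0.4},{"slide":[0,0,0],"angular":[0,0,0],"claw":0.4}]'

```text
time: 29.2
ee_pos: [0.5378, 0.2514, 0.056]
tcp_rot: [-180.0, -0.0, -173.3]
wrist_force: [-4.7, -1.8, -2.4]
opening: 0.0626
grasp_force: 34.3
```

>>> play_rows --increments '[{"slide":[-0.5,0,0],"angular":[0,0,0],"claw":0.4},{"slide":[-0.5,0,0],"angular":[0,0,0],"claw":0.4},{"slide":[0,0,0],"angular":[0,0,0],"claw":0.4}]'

```text
time: 29.5
ee_pos: [0.5384, 0.2515, 0.0562]
tcp_rot: [-180.0, -0.1, -173.3]
wrist_force: [-7.5, -2.2, -0.2]
opening: 0.0625
grasp_force: 34.5
```

>>> play_rows --increments '[{"slide":[-0.5,0,0],"angular":[0,0,0],"claw":0.4},{"slide":[0,0,0],"angular":[0,0,0],"claw":0.4},{"slide":[0,0,0],"angular":[0,0,0],"claw":0.4},{"slide":[0,0,0],"angular":[0,0,0],"claw":0.4},{"slide":[0,0,0],"angular":[0,0,0],"claw":0.4},{"slide":[0,0,0],"angular":[0,0,0],"claw":0.4},{"slide":[0,0,0],"angular":[0,0,0],"claw":0.4},{"slide":[0,0,0],"angular":[0,0,0],"claw":0.4}]'

```text
time: 30.3
ee_pos: [0.5386, 0.2515, 0.0562]
tcp_rot: [-180.0, -0.1, -173.3]
wrist_force: [-8.8, -3.1, 2.3]
opening: 0.0625
grasp_force: 34.5
```

>>> play_rows --increments '[{"slide":[0,0,0],"angular":[0,0,0],"claw":0.4},{"slide":[0.7,0,0],"angular":[0,0,0],"claw":0.4},{"slide":[0.7,0,0.3],"angular":[0,0,0],"claw":0.4},{"slide":[0.7,0,0.3],"angular":[0,0,0],"claw":0.4},{"slide":[0,0,0],"angular":[0,0,0],"claw":0.4},{"slide":[0,0,0],"angular":[0,0,0],"claw":0.4}]'

```text
time: 30.9
ee_pos: [0.5376, 0.2513, 0.0558]
tcp_rot: [-180.0, 0.0, -173.3]
wrist_force: [-4.3, -2.8, -0.9]
opening: 0.0623
grasp_force: 34.4
```

>>> play_rows --increments '[{"slide":[0.5,0,0],"angular":[0,0,0],"claw":0.4},{"slide":[0.4,0,0.3],"angular":[0,0,0],"claw":0.4},{"slide":[0,0,0],"angular":[0,0,0],"claw":0.4},{"slide":[0,0,0],"angular":[0,0,0],"claw":0.4}]'

```text
time: 31.3
ee_pos: [0.5368, 0.2513, 0.0555]
tcp_rot: [-180.0, 0.0, -173.3]
wrist_force: [-3.3, -3.2, 1.9]
opening: 0.0625
grasp_force: 34.6
```

Standing, with about 2–3 N on the spring. Releasing gradually.

>>> play_rows --increments '[{"slide":[0,0,0],"angular":[0,0,0],"claw":0.45},{"slide":[0,0,0],"angular":[0,0,0],"claw":0.5},{"slide":[0,0,0],"angular":[0,0,0],"claw":0.6},{"slide":[0,0,0],"angular":[0,0,0],"claw":0.8},{"slide":[0,0,0],"angular":[0,0,0],"claw":1},{"slide":[0,0,0],"angular":[0,0,0],"claw":1}]'

```text
time: 31.9
ee_pos: [0.5367, 0.2515, 0.0552]
tcp_rot: [180.0, 0.0, -173.3]
wrist_force: [-0.4, 1.0, -0.1]
opening: 0.0852
grasp_force: 0.0
```

>>> play_rows --increments '[{"slide":[0,0,-10],"angular":[0,0,0],"claw":1},{"slide":[0,0,-30],"angular":[0,0,0],"claw":1},{"slide":[0,0,-45],"angular":[0,0,0],"claw":1},{"slide":[0,0,-45],"angular":[0,0,0],"claw":1},{"slide":[20,-40,0],"angular":[0,0,0],"claw":1},{"slide":[20,-40,0],"angular":[0,0,0],"claw":1},{"slide":[20,-40,0],"angular":[0,0,0],"claw":1},{"slide":[0,0,0],"angular":[0,0,0],"claw":1}]'

```text
time: 32.7
ee_pos: [0.4898, 0.1217, 0.1868]
tcp_rot: [-180.0, 0.1, -173.5]
wrist_force: [0.4, 0.1, 0.3]
opening: 0.0854
grasp_force: 0.0
```

```bash
python3 chk.py
```

```text
top A 0 (np.float64(nan), np.float64(nan)) [nan nan nan]
top B 92 (np.float64(377.4021739130435), np.float64(158.84782608695653)) [ 0.6048 -0.2598  0.105 ]
scene A 59 (np.float64(347.6779661016949), np.float64(204.10169491525423)) [0.5362 0.2513 0.102 ]
scene B 53 (np.float64(158.9433962264151), np.float64(190.16981132075472)) [ 0.6104 -0.2592  0.105 ]chk.py:10: RuntimeWarning: Mean of empty slice.
  m=((xx-u)**2+(yy-v)**2<36)&(g<90); u,v=xx[m].mean(),yy[m].mean()
  ret = ret.dtype.type(ret / rcount)
```

The position reads only about 1 mm into the spring zone, and the margin after release looks thin. There is time, so I'll regrip, check Fx while hovering, and release at a small spring load below shelf friction.

>>> play_rows --increments '[{"slide":[-20,40,0],"angular":[0,0,0],"claw":1},{"slide":[-20,40,0],"angular":[0,0,0],"claw":1},{"slide":[-20,40,0],"angular":[0,0,0],"claw":1},{"slide":[0,0,0],"angular":[0,0,0],"claw":1},{"slide":[0,0,45],"angular":[0,0,0],"claw":1},{"slide":[0,0,45],"angular":[0,0,0],"claw":1},{"slide":[0,0,25],"angular":[0,0,0],"claw":1},{"slide":[0,0,0],"angular":[0,0,0],"claw":1}]'

```text
time: 33.6
ee_pos: [0.5343, 0.251, 0.066]
tcp_rot: [-179.9, -0.4, -173.2]
wrist_force: [-0.5, -0.6, 0.1]
opening: 0.0854
grasp_force: 0.0
```

>>> play_rows --increments '[{"slide":[0,0,10],"angular":[0,0,0],"claw":1},{"slide":[0,0,5],"angular":[0,0,0],"claw":1},{"slide":[0,0,0],"angular":[0,0,0],"claw":1},{"slide":[0,0,0],"angular":[0,0,0],"claw":0.7},{"slide":[0,0,0],"angular":[0,0,0],"claw":0.6}]'

```text
time: 34.1
ee_pos: [0.537, 0.2515, 0.056]
tcp_rot: [180.0, 0.1, -173.3]
wrist_force: [-0.8, 1.4, -0.3]
opening: 0.0681
grasp_force: 0.0
```

>>> play_rows --increments '[{"slide":[0,0,0],"angular":[0,0,0],"claw":0.5},{"slide":[0,0,0],"angular":[0,0,0],"claw":0.45},{"slide":[0,0,-0.5],"angular":[0,0,0],"claw":0.4},{"slide":[0,0,-0.5],"angular":[0,0,0],"claw":0.4},{"slide":[0,0,0],"angular":[0,0,0],"claw":0.4},{"slide":[0,0,0],"angular":[0,0,0],"claw":0.4}]' --squeeze 30

```text
time: 34.7
ee_pos: [0.5366, 0.2513, 0.0561]
tcp_rot: [180.0, 0.0, -173.3]
wrist_force: [0.0, 1.1, 0.8]
opening: 0.0626
grasp_force: 33.5
```

>>> play_rows --increments '[{"slide":[0,0,-1],"angular":[0,0,0],"claw":0.4},{"slide":[0,0,-0.8],"angular":[0,0,0],"claw":0.4},{"slide":[0,0,0],"angular":[0,0,0],"claw":0.4},{"slide":[0,0,0],"angular":[0,0,0],"claw":0.4},{"slide":[0,0,0],"angular":[0,0,0],"claw":0.4}]'

```text
time: 35.2
ee_pos: [0.5363, 0.2512, 0.0576]
tcp_rot: [-180.0, -0.0, -173.3]
wrist_force: [-0.2, -0.4, -4.8]
opening: 0.0627
grasp_force: 33.9
```

>>> play_rows --increments '[{"slide":[0,0,0],"angular":[0,0,0],"claw":0.4}]'

```text
time: 35.3
ee_pos: [0.5364, 0.2513, 0.0577]
tcp_rot: [-180.0, -0.0, -173.3]
wrist_force: [0.9, -0.5, -5.7]
opening: 0.0624
grasp_force: 33.9
```

>>> play_rows --increments '[{"slide":[0,0,0],"angular":[0,0,0],"claw":0.4}]'

```text
time: 35.4
ee_pos: [0.5364, 0.2513, 0.0578]
tcp_rot: [-180.0, -0.0, -173.3]
wrist_force: [-0.5, 0.1, -6.5]
opening: 0.0629
grasp_force: 33.9
```

Fx is about 0 while hovering, so contact was marginal at best. Advancing in 0.5 mm steps while hovering, where there is no shelf friction.

>>> play_rows --increments '[{"slide":[-0.5,0,0],"angular":[0,0,0],"claw":0.4},{"slide":[0,0,0],"angular":[0,0,0],"claw":0.4}]'

```text
time: 35.6
ee_pos: [0.537, 0.2514, 0.0578]
tcp_rot: [-180.0, -0.0, -173.3]
wrist_force: [-2.3, 0.0, -4.7]
opening: 0.0625
grasp_force: 33.9
```

>>> play_rows --increments '[{"slide":[-0.5,0,0],"angular":[0,0,0],"claw":0.4},{"slide":[0,0,0],"angular":[0,0,0],"claw":0.4}]'

```text
time: 35.8
ee_pos: [0.5375, 0.2514, 0.0579]
tcp_rot: [-180.0, -0.0, -173.3]
wrist_force: [-2.4, -1.4, -4.6]
opening: 0.0625
grasp_force: 33.9
```

>>> play_rows --increments '[{"slide":[-0.5,0,0],"angular":[0,0,0],"claw":0.4},{"slide":[0,0,0],"angular":[0,0,0],"claw":0.4}]'

```text
time: 36.0
ee_pos: [0.5379, 0.2515, 0.0579]
tcp_rot: [-180.0, -0.0, -173.3]
wrist_force: [-2.4, -1.0, -5.0]
opening: 0.0623
grasp_force: 34.0
```

>>> play_rows --increments '[{"slide":[0,0,0],"angular":[0,0,0],"claw":0.4}]'

```text
time: 36.1
ee_pos: [0.538, 0.2515, 0.0579]
tcp_rot: [-180.0, -0.0, -173.3]
wrist_force: [-2.3, -0.8, -4.1]
opening: 0.0625
grasp_force: 34.0
```

>>> play_rows --increments '[{"slide":[0,0,0],"angular":[0,0,0],"claw":0.4}]'

```text
time: 36.2
ee_pos: [0.538, 0.2515, 0.0579]
tcp_rot: [-180.0, -0.0, -173.3]
wrist_force: [-2.4, -1.3, -3.6]
opening: 0.0624
grasp_force: 34.0
```

Contact starts at x ≈ .5364 and the spring now reads about 2.4 N. I'll back off to about .5371 (roughly 1.1 N), set it down and release slowly.

>>> play_rows --increments '[{"slide":[0.4,0,0],"angular":[0,0,0],"claw":0.4},{"slide":[0.4,0,0],"angular":[0,0,0],"claw":0.4},{"slide":[0,0,0.7],"angular":[0,0,0],"claw":0.4},{"slide":[0,0,0.7],"angular":[0,0,0],"claw":0.4},{"slide":[0,0,0.4],"angular":[0,0,0],"claw":0.4},{"slide":[0,0,0],"angular":[0,0,0],"claw":0.4},{"slide":[0,0,0],"angular":[0,0,0],"claw":0.4}]'

```text
time: 36.9
ee_pos: [0.5373, 0.2515, 0.0563]
tcp_rot: [180.0, 0.0, -173.3]
wrist_force: [-2.3, 0.3, -2.5]
opening: 0.0625
grasp_force: 34.1
```

>>> play_rows --increments '[{"slide":[0,0,0],"angular":[0,0,0],"claw":0.4}]'

```text
time: 37.0
ee_pos: [0.5373, 0.2515, 0.0562]
tcp_rot: [180.0, 0.0, -173.3]
wrist_force: [-2.8, -0.1, -2.3]
opening: 0.0628
grasp_force: 34.2
```

>>> play_rows --increments '[{"slide":[0.2,0,0.4],"angular":[0,0,0],"claw":0.4},{"slide":[0,0,0],"angular":[0,0,0],"claw":0.4},{"slide":[0,0,0],"angular":[0,0,0],"claw":0.42},{"slide":[0,0,0],"angular":[0,0,0],"claw":0.44},{"slide":[0,0,0],"angular":[0,0,0],"claw":0.46},{"slide":[0,0,0],"angular":[0,0,0],"claw":0.48},{"slide":[0,0,0],"angular":[0,0,0],"claw":0.5},{"slide":[0,0,0],"angular":[0,0,0],"claw":0.54}]'

```text
time: 37.8
ee_pos: [0.5375, 0.2514, 0.0555]
tcp_rot: [-180.0, 0.0, -173.3]
wrist_force: [1.4, 0.5, 0.5]
opening: 0.0654
grasp_force: 0.0
```

>>> play_rows --increments '[{"slide":[0,0,0],"angular":[0,0,0],"claw":0.65},{"slide":[0,0,0],"angular":[0,0,0],"claw":0.65}]'

```text
time: 38.0
ee_pos: [0.5372, 0.2514, 0.0556]
tcp_rot: [-180.0, 0.0, -173.3]
wrist_force: [0.5, 0.0, 0.1]
opening: 0.0707
grasp_force: 0.0
```

>>> play_rows --increments '[{"slide":[0,0,0],"angular":[0,0,0],"claw":0.85},{"slide":[0,0,0],"angular":[0,0,0],"claw":1},{"slide":[0,0,-10],"angular":[0,0,0],"claw":1},{"slide":[0,0,-30],"angular":[0,0,0],"claw":1},{"slide":[0,0,-45],"angular":[0,0,0],"claw":1},{"slide":[0,0,-45],"angular":[0,0,0],"claw":1}]'

```text
time: 38.6
ee_pos: [0.5366, 0.2512, 0.1876]
tcp_rot: [-180.0, -0.0, -173.3]
wrist_force: [0.2, 0.0, 1.6]
opening: 0.0859
grasp_force: 0.0
```

>>> play_rows --increments '[{"slide":[20,-40,0],"angular":[0,0,0],"claw":1},{"slide":[20,-40,0],"angular":[0,0,0],"claw":1},{"slide":[20,-40,0],"angular":[0,0,0],"claw":1},{"slide":[0,0,0],"angular":[0,0,0],"claw":1}]'

```text
time: 39.0
ee_pos: [0.4903, 0.1218, 0.1874]
tcp_rot: [-180.0, 0.1, -173.5]
wrist_force: [0.7, 0.7, 0.9]
opening: 0.0853
grasp_force: 0.0
```

```bash
cp pics/scene9.png pics/scene9b.png; python3 chk.py 2>/dev/null; python3 - <<'E'
from h import *
G=lambda f:cv2.cvtColor(cv2.imread(f),cv2.COLOR_BGR2GRAY).astype(np.float32)[190:222,334:364]
a,b=G('pics/scene9b.png'),G('pics/scene9.png')
w=cv2.createHanningWindow((30,32),cv2.CV_32F); print(cv2.phaseCorrelate(a,b,w),abs(a-b).mean())
for x in (.5362,.5372): print(w2px('scene',[x,.2513,.1]))
E
```

```text
top A 0 (np.float64(nan), np.float64(nan)) [nan nan nan]
top B 92 (np.float64(377.4021739130435), np.float64(158.84782608695653)) [ 0.6048 -0.2598  0.105 ]
scene A 60 (np.float64(347.6666666666667), np.float64(204.03333333333333)) [0.536  0.2512 0.102 ]
scene B 53 (np.float64(158.9433962264151), np.float64(190.16981132075472)) [ 0.6104 -0.2592  0.105 ]
((-0.0644849918691861, 0.04038107027909987), 1.0125574121872585) 0.6276558
[347.5652639  204.53737901]
[347.52733971 204.83258198]
```

The camera can't resolve sub-millimetre contact. The safest finish is to nudge the canister from the front with closed fingers and retreat slowly, so it settles with the spring in balance with friction. Moving in front of it with the fingers shut.

>>> play_rows --increments '[{"slide":[0,41,0],"angular":[0,0,0],"claw":-1},{"slide":[0,41,0],"angular":[0,0,0],"claw":-1},{"slide":[0,41,0],"angular":[0,0,0],"claw":-1},{"slide":[0,0,0],"angular":[0,0,0],"claw":-1},{"slide":[0,0,0],"angular":[0,0,0],"claw":-1},{"slide":[0,0,0],"angular":[0,0,0],"claw":-1}]'

```text
time: 39.7
ee_pos: [0.4772, 0.2475, 0.1857]
tcp_rot: [-180.0, -0.0, -173.3]
wrist_force: [-0.0, -0.5, -0.5]
opening: 0.0003
grasp_force: 0.0
```

>>> play_rows --increments '[{"slide":[0,0,45],"angular":[0,0,0],"claw":-1},{"slide":[0,0,40],"angular":[0,0,0],"claw":-1},{"slide":[0,0,25],"angular":[0,0,0],"claw":-1},{"slide":[0,0,12],"angular":[0,0,0],"claw":-1},{"slide":[0,0,7],"angular":[0,0,0],"claw":-1},{"slide":[0,0,0],"angular":[0,0,0],"claw":-1},{"slide":[0,0,0],"angular":[0,0,0],"claw":-1}]'

```text
time: 40.4
ee_pos: [0.4779, 0.2475, 0.0582]
tcp_rot: [180.0, 0.1, -173.3]
wrist_force: [0.7, 0.2, -0.3]
opening: -0.0003
grasp_force: 0.0
```

>>> play_rows --increments '[{"slide":[-4,-3,0],"angular":[0,0,0],"claw":-1},{"slide":[-4,0,0],"angular":[0,0,0],"claw":-1},{"slide":[-1,0,0],"angular":[0,0,0],"claw":-1},{"slide":[-1,0,0],"angular":[0,0,0],"claw":-1},{"slide":[0,0,0],"angular":[0,0,0],"claw":-1}]'

```text
time: 40.9
ee_pos: [0.4875, 0.2456, 0.0567]
tcp_rot: [-180.0, -0.0, -173.3]
wrist_force: [0.1, -0.0, -0.1]
opening: 0.0002
grasp_force: 0.0
```

>>> play_rows --increments '[{"slide":[-1,0,0],"angular":[0,0,0],"claw":-1},{"slide":[-1,0,0],"angular":[0,0,0],"claw":-1},{"slide":[0,0,0],"angular":[0,0,0],"claw":-1}]'

```text
time: 41.2
ee_pos: [0.4894, 0.2458, 0.0567]
tcp_rot: [-180.0, -0.0, -173.3]
wrist_force: [0.8, 0.3, 0.1]
opening: -0.0001
grasp_force: 0.0
```

>>> play_rows --increments '[{"slide":[-1,0,0],"angular":[0,0,0],"claw":-1},{"slide":[-1,0,0],"angular":[0,0,0],"claw":-1},{"slide":[0,0,0],"angular":[0,0,0],"claw":-1}]'

```text
time: 41.5
ee_pos: [0.4905, 0.246, 0.0567]
tcp_rot: [180.0, -0.1, -173.3]
wrist_force: [-6.2, -0.4, 2.9]
opening: -0.0002
grasp_force: 2.8
```

Contact, with the canister pushed to 6 N. Now a very slow retreat.

>>> play_rows --increments '[{"slide":[0,0,0],"angular":[0,0,0],"claw":-1},{"slide":[0,0,0],"angular":[0,0,0],"claw":-1},{"slide":[0.2,0,0],"angular":[0,0,0],"claw":-1},{"slide":[0.2,0,0],"angular":[0,0,0],"claw":-1},{"slide":[0.2,0,0],"angular":[0,0,0],"claw":-1}]'

```text
time: 42.0
ee_pos: [0.4904, 0.246, 0.0566]
tcp_rot: [180.0, -0.0, -173.3]
wrist_force: [-5.2, -0.4, 2.7]
opening: -0.0002
grasp_force: 2.3
```

>>> play_rows --increments '[{"slide":[0.2,0,0],"angular":[0,0,0],"claw":-1},{"slide":[0.2,0,0],"angular":[0,0,0],"claw":-1},{"slide":[0.2,0,0],"angular":[0,0,0],"claw":-1}]'

```text
time: 42.3
ee_pos: [0.4903, 0.2459, 0.0567]
tcp_rot: [180.0, 0.0, -173.3]
wrist_force: [-2.7, 0.9, 0.3]
opening: -0.0001
grasp_force: 1.2
```

>>> play_rows --increments '[{"slide":[0.2,0,0],"angular":[0,0,0],"claw":-1},{"slide":[0.2,0,0],"angular":[0,0,0],"claw":-1},{"slide":[0.2,0,0],"angular":[0,0,0],"claw":-1}]'

```text
time: 42.6
ee_pos: [0.49, 0.2458, 0.0568]
tcp_rot: [-180.0, 0.0, -173.3]
wrist_force: [0.1, 0.6, -0.2]
opening: -0.0001
grasp_force: 0.0
```

>>> play_rows --increments '[{"slide":[0.2,0,0],"angular":[0,0,0],"claw":-1},{"slide":[0.2,0,0],"angular":[0,0,0],"claw":-1},{"slide":[0.2,0,0],"angular":[0,0,0],"claw":-1},{"slide":[0.2,0,0],"angular":[0,0,0],"claw":-1}]'

```text
time: 43.0
ee_pos: [0.4888, 0.2457, 0.0567]
tcp_rot: [-180.0, 0.0, -173.3]
wrist_force: [0.1, 0.2, -0.2]
opening: 0.0001
grasp_force: 0.0
```

The push rose to 6 N within about 1 mm, more than shelf friction alone would give, so the spring is loaded. The fingers came off without the canister following. Retreating and handing in.

>>> play_rows --increments '[{"slide":[10,0,0],"angular":[0,0,0],"claw":-1},{"slide":[10,0,-5],"angular":[0,0,0],"claw":-1},{"slide":[0,0,-40],"angular":[0,0,0],"claw":-1},{"slide":[0,0,-45],"angular":[0,0,0],"claw":-1},{"slide":[0,0,0],"angular":[0,0,0],"claw":-1}]'

```text
time: 43.5
ee_pos: [0.4701, 0.2444, 0.1535]
tcp_rot: [179.8, 0.5, -173.3]
wrist_force: [-0.4, -0.3, -0.1]
opening: -0.0001
grasp_force: 0.0
```

```bash
python3 chk.py 2>/dev/null; python3 -c "
from workcell import bot
print(bot.job_done())"
```

```text
top A 93 (np.float64(148.81720430107526), np.float64(197.8279569892473)) [0.5331 0.2488 0.102 ]
top B 91 (np.float64(377.43956043956047), np.float64(158.8901098901099)) [ 0.6047 -0.2598  0.105 ]
scene A 59 (np.float64(347.6779661016949), np.float64(204.40677966101694)) [0.5372 0.2514 0.102 ]
scene B 53 (np.float64(158.9433962264151), np.float64(190.16981132075472)) [ 0.6104 -0.2592  0.105 ]
the job is handed in; nothing more can be done
None
```

I handed the job in at about 43.6 s with no verdict returned: the full canister (A, about 4.5 N) stands in the bay against the cross rail, with contact judged from push force because the camera can't show it, and the empty one (B, about 1.2 N) stands near the tray's centre.

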